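# Set up the roller bend-test bed

### The job

Draw the stop pin straight up out of the bend-test bed and hang it by its collar in the slotted keeper bracket. Then let each roller support down into the pocket at the end of the T-slot, slide it along under the lips and leave one centred on each marked line, filling the lines from the closed end on. Last lay the test bar along the bed across all the rollers, centred from side to side and reaching well past the outer rollers, and leave the other things on the bench alone.

Things in the scene. Friction and masses are not known exactly. Their poses are not given: they have to be found in the camera images.
- bed: fixed steel bed with a T-slot along y, 100 mm wide (x), 299 long, 55 high; y points to the closed end; origin at bench level on the slot's middle line. Slot floor 36 mm above the bench, channel 50 mm wide; over it two lips, 47 to 55 mm high, leave a gap of 24 mm, from the closed end (y = 125 mm) to y = -92 mm, where the gap flares. Low lugs stand out 27 mm at each side
- mark_1 (a point): on the slot's middle line, 55 mm above the bench (top of the lips), at the first dark line marked across both lips, the one nearest the closed end (bed y = +90 mm)
- mark_2 (a point): the same for the second line (bed y = +30 mm)
- mark_3 (a point): the same for the third line, nearest the pocket (bed y = -30 mm); needed only for a third support
- pocket (a point): centre of the floor of the pocket, the part of the channel without lips (bed y = -92 to -160 mm, point at y = -128 mm, 36 mm above the bench): open above and at its end, 50 mm wide between side walls as high as the lips. A support let down here can be slid towards bed +y under the lips once the pin is out
- pin_grip (a point): stop pin, 122 mm long, 0.2 kg: from below a shank 16 mm thick, 76 long, tapered nose; collar 30 wide, 6 thick; round grip 24 wide, 40 long. This point: middle of the grip, 102 mm above the nose, 26 above the collar's underside. At first it stands in a 17.5 mm bore in the slot floor at bed y = -74 mm, nose 2 mm above the bench, held by the fit alone
- keeper: fixed grey bracket to hang the pin in; origin at bench level. Base plate 90x90x8 mm; back plate at +x; level plate 6 mm thick, top 90 mm above the bench, 64 mm wide, with a slot 20 mm wide along x from its blind end (x = 20 mm) to its open, flared -x side (x about -25 mm). The pin goes in sideways, towards +x, collar above the plate, and is let down
- keeper_seat (a point): point on top of the keeper's level plate (90 mm above the bench), on the slot's middle line, 14 mm short of its blind end: the pin's axis shall hang here, its collar on the plate (grip middle 26 mm above this point). Axes as the keeper's
- support_1_mid (a point): one of 2 or 3 identical roller supports (None: absent), 71 mm high, 0.3 kg: T-foot 44x44x8 mm, neck 20 (x) by 36 (y) mm up to 21 mm, aluminium block 40 (x) by 32 (y) mm from 21 to 63 mm, and on top a fixed steel roller along x. This point: on its upright axis, 35 mm above its underside. z up; a half turn makes no difference. Stands on the bench at first; in the slot this point is 71 mm above the bench
- support_2_mid (a point): another of 2 or 3 identical roller supports (None: absent), 71 mm high, 0.3 kg: T-foot 44x44x8 mm, neck 20 (x) by 36 (y) mm up to 21 mm, aluminium block 40 (x) by 32 (y) mm from 21 to 63 mm, and on top a fixed steel roller along x. This point: on its upright axis, 35 mm above its underside. z up; a half turn makes no difference. Stands on the bench at first; in the slot this point is 71 mm above the bench
- support_3_mid (a point): another of 2 or 3 identical roller supports (None: absent), 71 mm high, 0.3 kg: T-foot 44x44x8 mm, neck 20 (x) by 36 (y) mm up to 21 mm, aluminium block 40 (x) by 32 (y) mm from 21 to 63 mm, and on top a fixed steel roller along x. This point: on its upright axis, 35 mm above its underside. z up; a half turn makes no difference. Stands on the bench at first; in the slot this point is 71 mm above the bench
- bar_mid (a point): centre of the aluminium test bar, 25 mm wide (x), 190 long (y), 20 high (z), about 0.3 kg, lying on the bench at first. On the rollers its underside is 107 mm and this point 117 mm above the bench
- hex_key: hex key, not part of the job; leave it alone (origin under its middle)
- caliper: caliper, not part of the job; leave it alone (origin under its middle)
- spanner: spanner, not part of the job; leave it alone (origin under its middle)
- remote: hand control, not part of the job; leave it alone (origin under its middle)
- logbook: logbook, not part of the job; leave it alone (origin under its middle)
- tape_roll: tape roll, not part of the job; leave it alone (origin under its middle)

How it is judged (in metres and radians):
On the way, in this order (a step that is already met when the one before it is completed fails the run):
1. the stop pin is out of the bed and hangs in the keeper by its collar (horizontal distance between pin_grip and keeper_seat below 0.014 m and z of pin_grip in the frame of keeper between 0.112 and 0.121 m and angle between pin_grip's own z axis and vertical below 0.12 rad), for 0.2 s.
2. every support stands in the T-slot under the lips, one at each marked line from the closed end on (((horizontal distance between support_1_mid and mark_1 below 0.007 m and z of support_1_mid in the frame of bed between 0.067 and 0.0755 m and angle between support_1_mid's own z axis and vertical below 0.12 rad) or (horizontal distance between support_1_mid and mark_2 below 0.007 m and z of support_1_mid in the frame of bed between 0.067 and 0.0755 m and angle between support_1_mid's own z axis and vertical below 0.12 rad) or (horizontal distance between support_1_mid and mark_3 below 0.007 m and z of support_1_mid in the frame of bed between 0.067 and 0.0755 m and angle between support_1_mid's own z axis and vertical below 0.12 rad)) and ((horizontal distance between support_2_mid and mark_1 below 0.007 m and z of support_2_mid in the frame of bed between 0.067 and 0.0755 m and angle between support_2_mid's own z axis and vertical below 0.12 rad) or (horizontal distance between support_2_mid and mark_2 below 0.007 m and z of support_2_mid in the frame of bed between 0.067 and 0.0755 m and angle between support_2_mid's own z axis and vertical below 0.12 rad) or (horizontal distance between support_2_mid and mark_3 below 0.007 m and z of support_2_mid in the frame of bed between 0.067 and 0.0755 m and angle between support_2_mid's own z axis and vertical below 0.12 rad)) and ((horizontal distance between support_3_mid and mark_1 below 0.007 m and z of support_3_mid in the frame of bed between 0.067 and 0.0755 m and angle between support_3_mid's own z axis and vertical below 0.12 rad) or (horizontal distance between support_3_mid and mark_2 below 0.007 m and z of support_3_mid in the frame of bed between 0.067 and 0.0755 m and angle between support_3_mid's own z axis and vertical below 0.12 rad) or (horizontal distance between support_3_mid and mark_3 below 0.007 m and z of support_3_mid in the frame of bed between 0.067 and 0.0755 m and angle between support_3_mid's own z axis and vertical below 0.12 rad)) and ((horizontal distance between support_1_mid and mark_1 below 0.007 m and z of support_1_mid in the frame of bed between 0.067 and 0.0755 m and angle between support_1_mid's own z axis and vertical below 0.12 rad) or (horizontal distance between support_2_mid and mark_1 below 0.007 m and z of support_2_mid in the frame of bed between 0.067 and 0.0755 m and angle between support_2_mid's own z axis and vertical below 0.12 rad) or (horizontal distance between support_3_mid and mark_1 below 0.007 m and z of support_3_mid in the frame of bed between 0.067 and 0.0755 m and angle between support_3_mid's own z axis and vertical below 0.12 rad)) and ((horizontal distance between support_1_mid and mark_2 below 0.007 m and z of support_1_mid in the frame of bed between 0.067 and 0.0755 m and angle between support_1_mid's own z axis and vertical below 0.12 rad) or (horizontal distance between support_2_mid and mark_2 below 0.007 m and z of support_2_mid in the frame of bed between 0.067 and 0.0755 m and angle between support_2_mid's own z axis and vertical below 0.12 rad) or (horizontal distance between support_3_mid and mark_2 below 0.007 m and z of support_3_mid in the frame of bed between 0.067 and 0.0755 m and angle between support_3_mid's own z axis and vertical below 0.12 rad))), for 0.2 s.
At the end, for the whole second after the job is handed in: Pin upright in the keeper, collar on the plate, within 14 mm of the seat; each support upright in the slot within 7 mm of a line, the two lines nearest the closed end taken; bar on all rollers, within 12 mm of the middle and 0.10 rad of the bed, at least 15 mm past each roller (all of step 1 and all of step 2 and z of bar_mid in the frame of bed between 0.113 and 0.121 m and x of bar_mid in the frame of bed between -0.012 and 0.012 m and angle between the y axis of bar_mid and the y axis of bed, either way round below 0.1 rad and y of bar_mid in the frame of support_1_mid between -0.08 and 0.08 m and y of bar_mid in the frame of support_2_mid between -0.08 and 0.08 m and y of bar_mid in the frame of support_3_mid between -0.08 and 0.08 m); the robot touches nothing.
It fails at once if a thing that is not part of the job is pushed more than 5 cm from its place (distance of any of hex_key, caliper, spanner, remote, logbook, tape_roll from where it was at the start of the episode above 0.05 m).
Of support_1, support_2, support_3 only 2 to 3 are there at a start; the rules pass over those that are not, and their reading is None.
At some moment in a run one of support_1, support_2, support_3, test_bar may be knocked a few centimetres aside while the robot is not near it.
Once in a run the grip may slacken for a moment while it holds something.
It also fails if it takes over 210 s, if anything falls off the work surface, if the arm or the gripper's body presses on something with over 40 N, if the wrist force passes 120 N, or if a joint passes its speed limit or range.

### The arm

A 6-joint arm with a two-finger parallel gripper is mounted at the origin on a cart in front of the work surface, level with it; the furniture and walls round the work are solid. World frame = base frame: x ahead of the robot, y to its left, z up, the work surface at z = 0. Lengths are in m, angles in degrees, forces in N, time in s.
With the tool pointing down it reaches from about 0.325 to 0.75 m from the base axis. Payload 7.6 kg.
Tool frame: the origin (TCP) lies at the very end of the fingers, on their centre line; the grasp point (between the pads) lies ctrl.tcp_to_grasp behind it (ctrl.tcp_to_grasp is the distance from the TCP to the grasp point, in m); z points along the fingers, y is the direction in which the jaws open and shut (so a half turn about z gives the same grasp; the last joint's range is limited). The gripper opens to 85 mm and grips with 20 to 120 N. Pads are 22 mm wide; open, the fingers measure 114 mm over their backs; the gripper's body (76 mm by 85 mm) begins 54 mm behind the grasp point. The pads swing forward as they close: fully open they stand 13 mm farther back than shut.
Start: joints at [64.842, 2.991, 80.254, -0, 96.75, -4.028], TCP at [0.189, 0.49, 0.231] pointing down, gripper open.
Joint ranges: [-166.34, 166.34], [-52.06, 124.39], [6.96, 135.62], [-60.46, 240.46], [14.63, 156.25], [-167.68, 167.68]. Speed limits (degrees/s): [147.25, 147.25, 172.46, 180, 180, 180].

### API

Orientations are given as a 3x3 rotation matrix whose columns are the frame's x, y, z axes.
In Python, from workcell import ctrl gives the robot as it stands. The module is installed in compiled form; this text tells all that it offers.
- The arm moves only by the tool drive_tool, never from a script. Its argument "increments" is a list that holds one entry, the list of rows, each a list of 6 numbers: the shift along the tool's x, y, z in mm, then the turn, a rotation vector about the tool's x, y, z in degrees. In form: [[[x, y, z, wx, wy, wz], ...]]. A call has 1 to 8 rows; each row is the pose to reach, as a shift and turn from the pose commanded when the call began, along the tool's axes at that moment; what a row does not reach only later rows make up. A row lasts 1/12 s, in which the tool goes at most 41.7 mm and 7.16 degrees, less where a joint would pass 70% of its speed; a pose out of reach is approached as far as the arm can. A call with a gripper value outside its range is refused whole. "hand" is the opening, from 0 (shut) to 1 (fully open), set as the call begins (left out, the last holds). The fingers move at their own pace and stop on an object; "grip_force" is the grip in N (left out, the last holds). Time passes only in rows, so rows that repeat a pose let the fingers close. It gives the time, the measured TCP pose, the force and the opening at its end, in the units of the state.
- ctrl.state(): the state, without advancing time (a new reading comes with each control period).
- ctrl.capture(name): name is "side" or "top" or "wrist"; returns a dict with "color" (384x512x3 uint8, red, green, blue), "range_z" (384x512 float32, m along the optical axis (not along the pixel's ray), 0 where there is no reading), "mtx" (3x3 intrinsics, pixels), "k1" (the pictures are not rectified: a ray, as slopes to the right and down, at radius r is drawn at 1 + k1 r^2 times it, then the intrinsics apply), "view" (4x4, takes a point from world to camera coordinates). Camera axes: x right, y down, z forward; pixel columns grow to the right and rows downward; lengths in m; the calibration is good to about 2 mm. A picture is of the moment at which its call begins.
- ctrl.close_job(): hands the job in, once; it reports no verdict.
The state is a dict: "t": time; "joint_pos": joint angles; "dq": joint speeds; "tau": joint torques, N m; "ee_pos": TCP position; "tool_rot": TCP orientation; "ft_force": force on the tool from outside, world axes, zero at the start; "moment": the same for the moment, N m; "finger_gap": opening from 0.0 (shut) to 1.0 (fully open).
Only numpy, scipy, OpenCV 4.12 (cv2) and the standard library are available. Lean on these libraries where they do the work, as an engineer would, in place of code of your own. Each camera call takes 0.05 s, during which the arm holds its last target.

## Working session

There is one attempt and no reset: what is moved stays moved. The work goes in short steps, Python scripts to look and compute and a tool call to move; the robot and the scene stay as the last step left them, time stands still between calls to the robot, and variables do not carry over. Pictures are saved under pics/ and viewed, and the job is handed in when it is done.

Besides the shell and the picture viewer there is one more tool, called by a JSON object that holds its "name" and its "arguments", one argument or row to a line. drive_tool: Moves the arm, as the interface text tells. Its arguments: {"type":"object","properties":{"increments":{"type":"array"},"hand":{"type":"number"},"grip_force":{"type":"number"}},"required":["increments"]}

```bash
mkdir -p pics; cat > h.py <<'E'
import numpy as np, cv2
from workcell import ctrl
def cap(n,save=None):
    c=ctrl.capture(n)
    if save: cv2.imwrite('pics/'+save,cv2.cvtColor(c['color'],cv2.COLOR_RGB2BGR))
    return c
def world(c):
    """HxWx3 world points from range"""
    h,w=c['range_z'].shape
    u,v=np.meshgrid(np.arange(w),np.arange(h))
    pts=np.stack([u,v],-1).reshape(-1,1,2).astype(np.float64)
    D=np.array([c['k1'],0,0,0,0.])
    n=cv2.undistortPoints(pts,np.array(c['mtx'],float),D,None,None,None).reshape(h,w,2) if False else cv2.undistortPoints(pts,np.array(c['mtx'],float),D).reshape(h,w,2)
    z=c['range_z']
    P=np.stack([n[...,0]*z,n[...,1]*z,z],-1)
    V=np.array(c['view']);R=V[:3,:3];t=V[:3,3]
    W=(P-t)@R
    W[z==0]=np.nan
    return W
def ray_at_z(c,uv,zw):
    D=np.array([c['k1'],0,0,0,0.])
    n=cv2.undistortPoints(np.array(uv,float).reshape(-1,1,2),np.array(c['mtx'],float),D).reshape(-1,2)
    V=np.array(c['view']);R=V[:3,:3];t=V[:3,3]
    o=-R.T@t; d=np.c_[n,np.ones(len(n))]@R
    return o+d*((zw-o[2])/d[:,2])[:,None]
def proj(c,X):
    V=np.array(c['view'])
    rv,_=cv2.Rodrigues(V[:3,:3])
    return cv2.projectPoints(np.array(X,float).reshape(-1,1,3),rv,V[:3,3],np.array(c['mtx'],float),np.array([c['k1'],0,0,0,0.]))[0].reshape(-1,2)
E
python3 - <<'E'
from h import *
np.set_printoptions(precision=4,suppress=True)
for n in ('top','side','wrist'):
    c=cap(n,n+'0.png'); V=c['view']; print(n,c['mtx'].tolist(),c['k1'],'cam at',-V[:3,:3].T@V[:3,3],'fwd',V[2,:3])
s=ctrl.state();print(s, ctrl.tcp_to_grasp)
E
```

```text
top [[418.64638431861556, 0.0, 252.60023174643868], [0.0, 418.64638431861556, 190.077368282006], [0.0, 0.0, 1.0]] -0.09526012372810701 cam at [-0.2426  0.1582  1.9191] fwd [ 0.3555 -0.0729 -0.9318]
side [[382.85806311701083, 0.0, 250.66005194583448], [0.0, 382.85806311701083, 191.19544163077495], [0.0, 0.0, 1.0]] -0.08468064206997315 cam at [ 0.0117 -1.0547  0.7684] fwd [ 0.3331  0.7849 -0.5225]
wrist [[266.83982342326954, 0.0, 252.8047588826459], [0.0, 266.83982342326954, 188.66037768213056], [0.0, 0.0, 1.0]] -0.008904181590587692 cam at [0.1132 0.519  0.3741] fwd [ 0.2956 -0.1162 -0.9482]
{'t': 0.15, 'joint_pos': array([64.8401,  3.0184, 80.2961,  0.001 , 96.7493, -4.0298]), 'dq': array([-0.0325, -0.1766, -0.1944,  0.0056,  0.0441,  0.0129]), 'tau': array([  0.0007, -38.1951, -36.0423,  -0.0001,   0.0047,   0.    ]), 'ee_pos': array([0.1892, 0.4895, 0.2307]), 'tool_rot': array([[-0.9328,  0.3605, -0.0005],
       [ 0.3605,  0.9328, -0.001 ],
       [ 0.0001, -0.0011, -1.    ]]), 'ft_force': array([ 0.1313, -0.1746,  0.5743]), 'moment': array([-0.0142, -0.0009,  0.0211]), 'finger_gap': 1.0010095236947365} 0.0187
```

View pics/top0.png

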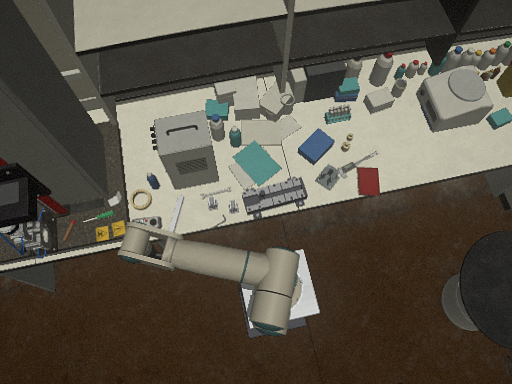

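View pics/side0.png

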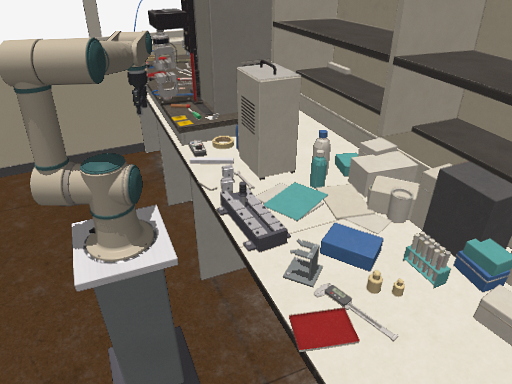

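View pics/wrist0.png

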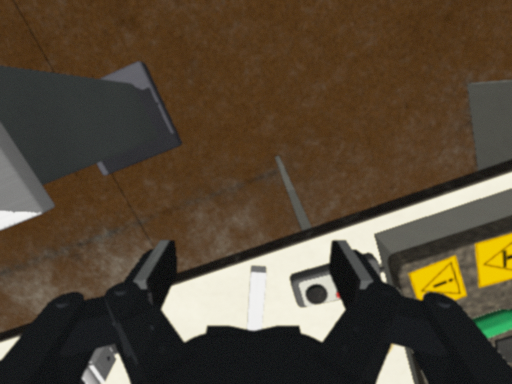

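```bash
python3 - <<'E'
from h import *
t=cv2.imread('pics/top0.png'); s=cv2.imread('pics/side0.png')
cv2.imwrite('pics/top0c.png',cv2.resize(t[140:240,130:390],None,fx=3,fy=3,interpolation=cv2.INTER_CUBIC))
cv2.imwrite('pics/side0c.png',cv2.resize(s[130:290,180:360],None,fx=3.6,fy=3.6,interpolation=cv2.INTER_CUBIC))
c=cap('top');W=world(c)
for uv in [(177,213),(170,225),(182,197),(212,203),(234,206),(248,207),(300,190),(327,177),(368,180)]:
    print(uv,W[uv[1],uv[0]])
E
```

```text
(177, 213) [0.44492181 0.38828841 0.01741154]
(170, 225) [0.39078283 0.42916523 0.02302661]
(182, 197) [0.51559632 0.35090432 0.0302768 ]
(212, 203) [0.43964979 0.21323822 0.07045194]
(234, 206) [0.40223768 0.11533761 0.07289326]
(248, 207) [0.39171225 0.05114788 0.04866262]
(300, 190) [ 0.42027389 -0.20916781  0.05549298]
(327, 177) [ 0.47440996 -0.36661651  0.01117413]
(368, 180) [ 0.41046094 -0.55731754  0.02516907]
```

View pics/top0c.png

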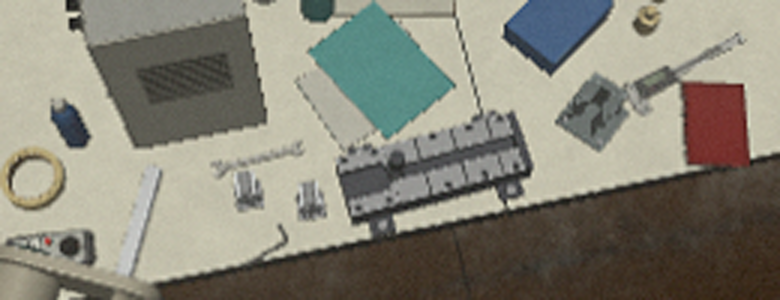

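View pics/side0c.png

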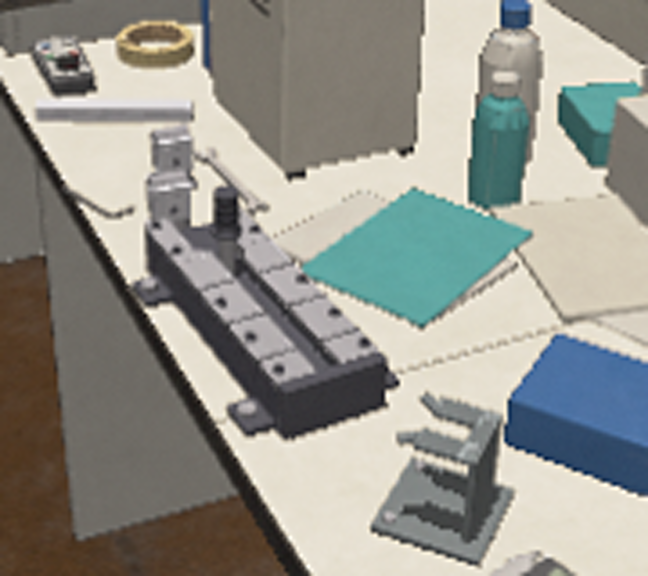

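```bash
cat >> h.py <<'E'
from scipy.spatial.transform import Rotation as Ro
np.set_printoptions(precision=4,suppress=True)
def to(p,yaw=None):
    """tool shift mm / rotvec deg to bring TCP to world p, tool vertical with x-axis yaw deg"""
    s=ctrl.state();R=np.array(s['tool_rot']);d=R.T@(np.array(p)-s['ee_pos'])*1000
    if yaw is None: yaw=np.degrees(np.arctan2(R[1,0],R[0,0]))
    a=np.radians(yaw);x=np.array([np.cos(a),np.sin(a),0]);z=np.array([0,0,-1.]);T=np.c_[x,np.cross(z,x),z]
    w=Ro.from_matrix(R.T@T).as_rotvec(degrees=True)
    print('t',round(s['t'],2),'shift',d.round(1),'rot',w.round(2),'dist',np.linalg.norm(d).round(1))
def st():
    s=ctrl.state();R=s['tool_rot'];print('t',round(s['t'],2),'p',s['ee_pos'],'yawx',np.degrees(np.arctan2(R[1,0],R[0,0])).round(2),'z',R[:,2],'F',s['ft_force'],'gap',round(s['finger_gap'],4))
E
python3 -c "
from h import *
to([0.40,-0.05,0.33],160)"
```

```text
t 0.2 shift [-391.2 -427.3  -98.8] rot [-0.05 -0.   -1.13] dist 587.7
```

{"name": "drive_tool", "arguments": {
  "increments": [
    [[-25,-27,-6,0,0,0],[-50,-54,-12,0,0,0],[-75,-80,-18,0,0,0],[-100,-107,-25,0,0,0],[-125,-134,-31,0,0,0],[-150,-161,-37,0,0,0],[-175,-188,-44,0,0,0],[-195,-214,-50,0,0,0]]
  ]
}}

```text
t: 0.87
ee_pos: [0.2943, 0.2179, 0.2816]
tool_rot: [[-0.933, 0.361, 0.001], [0.361, 0.933, 0.0], [-0.0, 0.0, -1.0]]
ft_force: [0.4, -0.3, -0.4]
finger_gap: 0.999
```

{"name": "drive_tool", "arguments": {
  "increments": [
    [[-25,-27,-6,0,0,0],[-50,-54,-12,0,0,0],[-75,-80,-18,0,0,0],[-100,-107,-25,0,0,0],[-125,-134,-31,0,0,0],[-150,-161,-37,0,0,0],[-175,-188,-44,0,0,0],[-195,-214,-50,0,0,0]]
  ]
}}

```text
t: 1.53
ee_pos: [0.3991, -0.0523, 0.3315]
tool_rot: [[-0.932, 0.361, 0.0], [0.361, 0.932, -0.0], [-0.0, 0.0, -1.0]]
ft_force: [0.2, 1.5, -0.2]
finger_gap: 1.001
```

```bash
python3 - <<'E'
from h import *
st();c=cap('wrist','w1.png')
cap('top','top1.png')
i=cv2.imread('pics/w1.png');cv2.imwrite('pics/w1b.png',cv2.resize(i,None,fx=1.5,fy=1.5,interpolation=cv2.INTER_CUBIC))
E
```

```text
t 1.53 p [ 0.3991 -0.0523  0.3315] yawx 158.82 z [ 0.0001 -0.     -1.    ] F [ 0.1998  1.4635 -0.1507] gap 1.001
```

View pics/w1b.png

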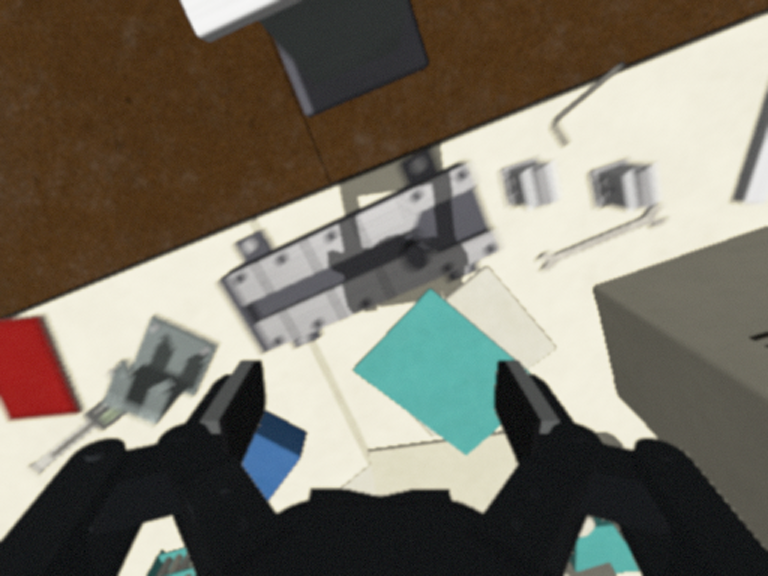

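```bash
python3 - <<'E'
from h import *
c=cap('wrist');W=world(c)
np.save('w1.npy',W)
for u,v in [(200,130),(215,205),(320,130),(400,250),(100,235),(240,240)]:
    a=W[v-3:v+4,u-3:u+4].reshape(-1,3);print(u,v,np.nanmedian(a,0),np.nanstd(a,0))
z=W[...,2]
# lip top corners of bed, read from enlarged picture
for uv in [(222,280),(470,163),(262,350),(497,240)]:
    print(uv,ray_at_z(c,[(uv[0]/1.5,uv[1]/1.5)],0.055))
i=cv2.imread('pics/w1.png')
cv2.imwrite('pics/w1bed.png',cv2.resize(i[90:240,140:340],None,fx=4,fy=4,interpolation=cv2.INTER_CUBIC))
cv2.imwrite('pics/w1k.png',cv2.resize(i[190:320,20:180],None,fx=4.5,fy=4.5,interpolation=cv2.INTER_CUBIC))
cv2.imwrite('pics/w1s.png',cv2.resize(i[40:190,320:512],None,fx=4,fy=4,interpolation=cv2.INTER_CUBIC))
E
```

```text
200 130 [ 0.3417 -0.1355 -0.005 ] [0.0063 0.0866 0.3942]
215 205 [ 0.4576 -0.1457  0.0563] [0.0036 0.0035 0.0007]
320 130 [0.4075 0.0595 0.0367] [0.0037 0.0047 0.0111]
400 250 [0.7026 0.1479 0.0014] [0.0049 0.0039 0.0008]
100 235 [ 0.4482 -0.3953  0.0094] [0.0041 0.0044 0.0008]
240 240 [ 0.5577 -0.1434  0.0167] [0.0032 0.0052 0.0089]
(222, 280) [[ 0.3875 -0.2363  0.055 ]]
(470, 163) [[0.3691 0.0559 0.055 ]]
(262, 350) [[ 0.4812 -0.2341  0.055 ]]
(497, 240) [[0.4552 0.0592 0.055 ]]
```

View pics/w1bed.png

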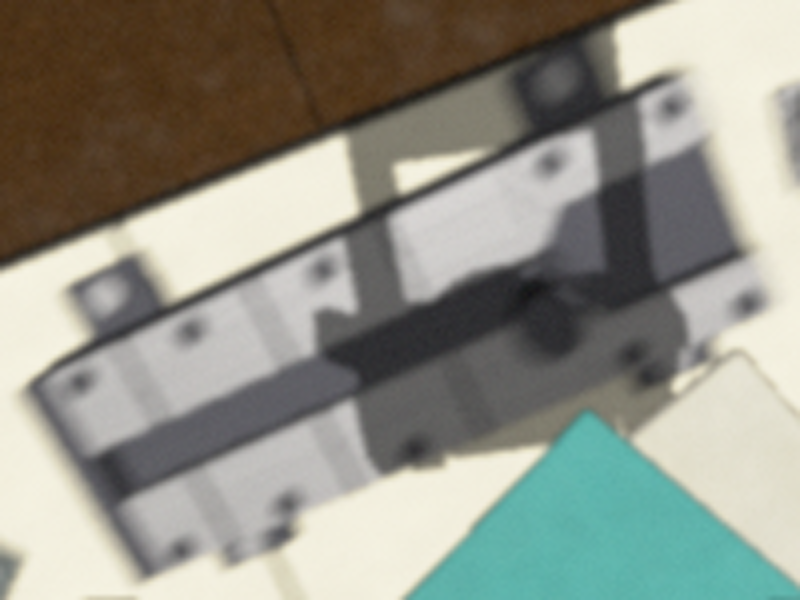

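View pics/w1k.png

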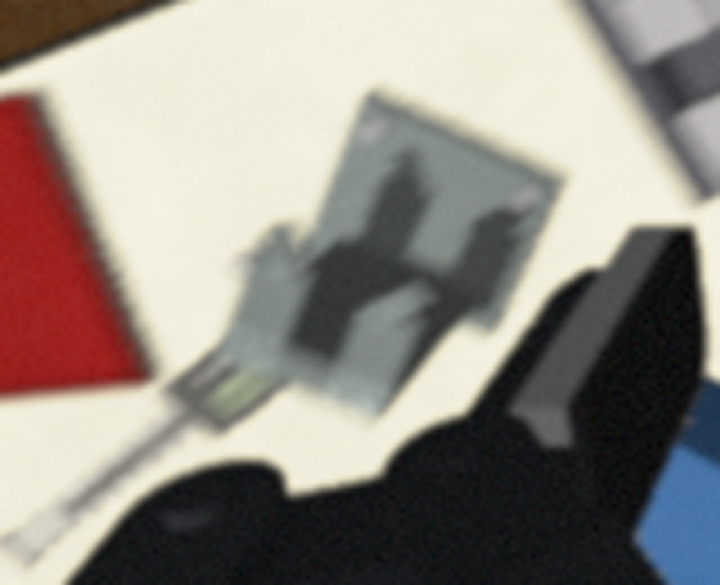

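View pics/w1s.png

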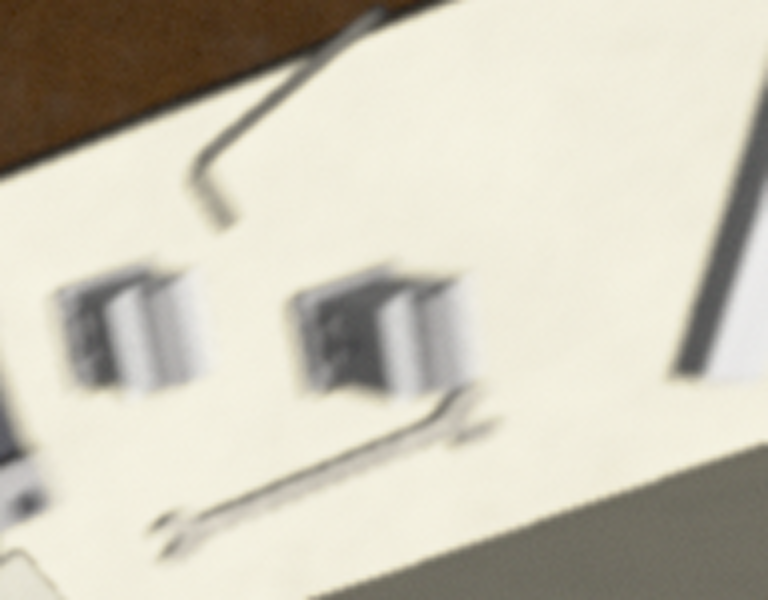

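```bash
cat >> h.py <<'E'
def ortho(W,col,x0,x1,y0,y1,res=0.001):
    """top-down: rows = x decreasing upward(far x at top), cols = y decreasing rightwards; highest point wins"""
    m=np.isfinite(W[...,2])&(W[...,0]>x0)&(W[...,0]<x1)&(W[...,1]>y0)&(W[...,1]<y1)
    P=W[m];C=col[m];H=int((x1-x0)/res);Wd=int((y1-y0)/res)
    img=np.zeros((H,Wd,3),np.uint8);o=np.argsort(P[:,2])
    r=((x1-P[o,0])/res).astype(int).clip(0,H-1);cc=((y1-P[o,1])/res).astype(int).clip(0,Wd-1)
    for dr in(0,1):
        for dc in (0,1): img[(r+dr).clip(0,H-1),(cc+dc).clip(0,Wd-1)]=C[o]
    return cv2.cvtColor(img,cv2.COLOR_RGB2BGR)
E
python3 - <<'E'
from h import *
c=cap('wrist');W=world(c)
m=(np.abs(W[...,2]-.0555)<.004)&(W[...,1]>-.27)&(W[...,1]<.075)&(W[...,0]>.34)&(W[...,0]<.51)
P=W[m][:,:2]
print(len(P),np.median(W[m][:,2]))
rect=cv2.minAreaRect((P*1000).astype(np.float32));print(rect)
# robust: orient by rect
ang=np.arctan2(-1,0.0)
best=None
for a in np.radians(np.arange(-95,-80,.25)):
    y=np.array([np.cos(a),np.sin(a)]);x=np.array([y[1],-y[0]])
    u=P@x;v=P@y
    q=np.percentile(u,[1,99]);s=(q[1]-q[0])
    if best is None or s<best[0]: best=(s,np.degrees(a),q,np.percentile(v,[.5,99.5]))
print(best)
# slot floor
m2=(np.abs(W[...,2]-.036)<.004)&(W[...,1]>-.27)&(W[...,1]<.075)&(W[...,0]>.37)&(W[...,0]<.47)
Q=W[m2];print(len(Q),np.median(Q[:,2]))
cv2.imwrite('pics/o1.png',cv2.resize(ortho(W,c['color'],.32,.53,-.27,.09,.001),None,fx=2,fy=2))
E
```

```text
7296 0.05599527906391394
((424.7732238769531, -84.835693359375), (100.69432830810547, 298.9396667480469), 3.7631607055664062)
(np.float64(0.09865220805862907), np.float64(-86.25), array([-0.4672, -0.3685]), array([-0.035 ,  0.2605]))
2774 0.03701816332765513
```

View pics/o1.png

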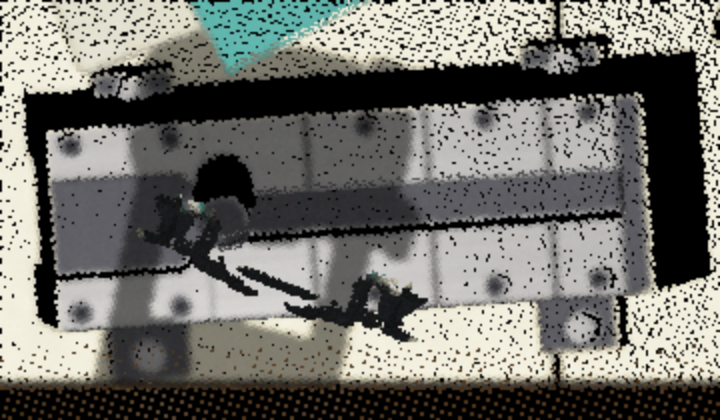

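```bash
python3 - <<'E'
from h import *
out=[]
for n in ('wrist','side'):
    c=cap(n);W=world(c)
    m=(W[...,1]>-.46)&(W[...,1]<-.27)&(W[...,0]>.38)&(W[...,0]<.58)&(W[...,2]>.012)
    Q=W[m];print(n,len(Q));h,e=np.histogram(Q[:,2],np.arange(.01,.15,.005));print(list(zip(e.round(3),h)))
    out.append(cv2.resize(ortho(W,c['color'],.38,.58,-.47,-.27,.001),None,fx=2,fy=2))
    # heightmap
    f=W.copy();hm=np.clip(np.nan_to_num(W[...,2])/0.12*255,0,255).astype(np.uint8)
    hc=cv2.cvtColor(cv2.applyColorMap(hm,cv2.COLORMAP_JET),cv2.COLOR_BGR2RGB)
    out.append(cv2.resize(ortho(W,hc,.38,.58,-.47,-.27,.001),None,fx=2,fy=2))
a=np.hstack(out[:2]);b=np.hstack(out[2:]);cv2.imwrite('pics/k1.png',cv2.resize(np.vstack([a,b]),None,fx=.75,fy=.75))
E
```

```text
wrist 1544
[(np.float64(0.01), np.int64(78)), (np.float64(0.015), np.int64(54)), (np.float64(0.02), np.int64(43)), (np.float64(0.025), np.int64(55)), (np.float64(0.03), np.int64(52)), (np.float64(0.035), np.int64(33)), (np.float64(0.04), np.int64(37)), (np.float64(0.045), np.int64(35)), (np.float64(0.05), np.int64(30)), (np.float64(0.055), np.int64(36)), (np.float64(0.06), np.int64(32)), (np.float64(0.065), np.int64(30)), (np.float64(0.07), np.int64(27)), (np.float64(0.075), np.int64(12)), (np.float64(0.08), np.int64(2)), (np.float64(0.085), np.int64(115)), (np.float64(0.09), np.int64(873)), (np.float64(0.095), np.int64(0)), (np.float64(0.1), np.int64(0)), (np.float64(0.105), np.int64(0)), (np.float64(0.11), np.int64(0)), (np.float64(0.115), np.int64(0)), (np.float64(0.12), np.int64(0)), (np.float64(0.125), np.int64(0)), (np.float64(0.13), np.int64(0)), (np.float64(0.135), np.int64(0)), (np.float64(0.14), np.int64(0))]
side 725
[(np.float64(0.01), np.int64(26)), (np.float64(0.015), np.int64(36)), (np.float64(0.02), np.int64(33)), (np.float64(0.025), np.int64(36)), (np.float64(0.03), np.int64(31)), (np.float64(0.035), np.int64(36)), (np.float64(0.04), np.int64(33)), (np.float64(0.045), np.int64(34)), (np.float64(0.05), np.int64(58)), (np.float64(0.055), np.int64(59)), (np.float64(0.06), np.int64(10)), (np.float64(0.065), np.int64(9)), (np.float64(0.07), np.int64(10)), (np.float64(0.075), np.int64(15)), (np.float64(0.08), np.int64(23)), (np.float64(0.085), np.int64(206)), (np.float64(0.09), np.int64(70)), (np.float64(0.095), np.int64(0)), (np.float64(0.1), np.int64(0)), (np.float64(0.105), np.int64(0)), (np.float64(0.11), np.int64(0)), (np.float64(0.115), np.int64(0)), (np.float64(0.12), np.int64(0)), (np.float64(0.125), np.int64(0)), (np.float64(0.13), np.int64(0)), (np.float64(0.135), np.int64(0)), (np.float64(0.14), np.int64(0))]
```

View pics/k1.png

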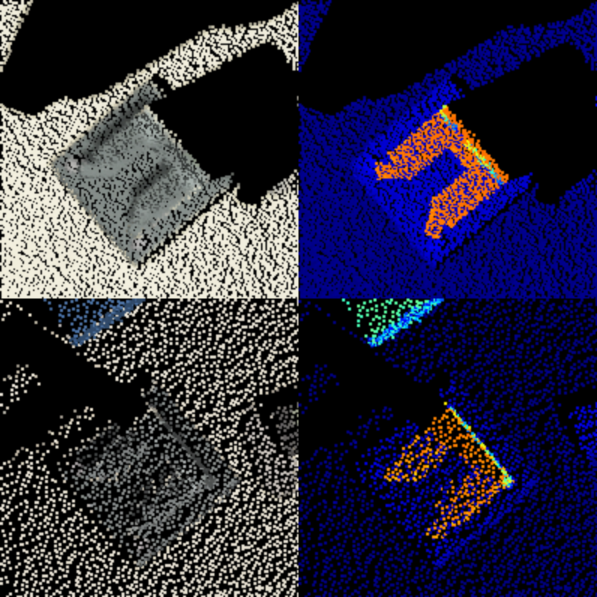

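```bash
python3 - <<'E'
from h import *
from scipy.optimize import minimize
c=cap('wrist');W=world(c)
m=(W[...,1]>-.46)&(W[...,1]<-.27)&(W[...,0]>.38)&(W[...,0]<.58)&(W[...,2]>.086)&(W[...,2]<.096)
P=W[m][:,:2]*1000;print(len(P),cv2.minAreaRect(P.astype(np.float32)))
r=cv2.minAreaRect(P.astype(np.float32))
for a in np.radians(np.arange(-60,-25,5)): pass
best=None
for deg in np.arange(-65,-15,.5):
    a=np.radians(deg);x=np.array([np.cos(a),np.sin(a)]);y=np.array([-x[1],x[0]])
    q=np.percentile(P@y,[1,99])
    if best is None or q[1]-q[0]<best[0]: best=(q[1]-q[0],deg,q)
print(best)
for deg in (best[1],):
    a=np.radians(deg);x=np.array([np.cos(a),np.sin(a)]);y=np.array([-x[1],x[0]])
    v=P@y;mid=best[2].mean();u=P@x
    print('u range',u.min(),u.max(),np.percentile(u,[1,99]))
    for w in np.arange(-34,35,4):
        k=np.abs(v-mid-w)<2;print(w,k.sum(),u[k].min().round(1),u[k].max().round(1)) if k.any() else print(w,0)
    for uu in np.arange(np.floor(u.min()),u.max(),5):
        k=(np.abs(u-uu)<2.5); vv=v[k]-mid; print(uu, vv.min().round(1),vv[vv<0].max().round(1) if (vv<0).any() else None,vv[vv>0].min().round(1) if (vv>0).any() else None,vv.max().round(1))
# base plate
m=(W[...,1]>-.46)&(W[...,1]<-.27)&(W[...,0]>.38)&(W[...,0]<.58)&(W[...,2]>.006)&(W[...,2]<.013)
Q=W[m][:,:2]*1000;v=Q@y;u=Q@x;print('base',len(Q),np.percentile(u,[0,1,99,100]),np.percentile(v,[0,1,99,100]),'mid',mid)
E
```

```text
980 ((464.6474914550781, -363.9373779296875), (64.66294860839844, 66.86581420898438), 40.520843505859375)
(np.float64(63.38838463979998), np.float64(-49.5), array([ 85.6115, 148.9998]))
u range 545.0628227933956 611.9414148478481 [547.038  610.6144]
-34 6 562.0 608.7
-30 77 548.6 611.7
-26 85 545.2 611.8
-22 87 546.2 610.4
-18 81 552.0 610.2
-14 68 556.8 611.5
-10 55 561.5 611.9
-6 25 594.6 610.3
-2 25 593.7 610.9
2 23 595.4 610.6
6 26 595.3 611.6
10 42 560.8 610.5
14 66 558.8 611.0
18 71 551.9 609.9
22 78 545.1 611.5
26 81 546.0 611.4
30 84 547.0 610.1
34 0
545.0 -27.7 -23.3 23.8 28.1
550.0 -31.4 -18.8 19.3 30.9
555.0 -29.1 -15.9 17.0 29.9
560.0 -32.1 -10.5 10.0 32.0
565.0 -31.8 -10.1 11.3 31.8
570.0 -31.7 -10.1 9.4 31.7
575.0 -31.8 -10.6 10.2 31.8
580.0 -32.0 -10.6 10.5 32.0
585.0 -32.5 -10.3 10.3 31.9
590.0 -32.2 -10.3 11.2 31.9
595.0 -31.5 -0.0 1.5 31.6
600.0 -32.3 -0.8 0.0 31.8
605.0 -32.7 -0.4 0.5 31.7
610.0 -32.2 -0.7 1.6 31.3
base 1636 [533.6925 534.8632 621.0861 644.9988] [ 46.3031  73.1865 161.9472 162.7531] mid 117.30565723084149
```

```bash
python3 - <<'E'
from h import *
c=cap('wrist');W=world(c)
m=(W[...,1]>-.06)&(W[...,1]<.02)&(W[...,0]>.38)&(W[...,0]<.47)&(W[...,2]>.115)&(W[...,2]<.135)
Q=W[m];print(len(Q),np.median(Q,0),Q.min(0),Q.max(0),cv2.minEnclosingCircle((Q[:,:2]*1000).astype(np.float32)))
to([.421,-.0215,.16],158.8)
E
```

```text
261 [ 0.4193 -0.0216  0.1247] [ 0.4082 -0.0338  0.1165] [ 0.4314 -0.0095  0.1265] ((420.37591552734375, -21.564228057861328), 12.207149505615234)
t 1.93 shift [-11.1  33.8 171.2] rot [0.01 0.   0.18] dist 174.9
```

{"name": "drive_tool", "arguments": {
  "increments": [
    [[-3,9,40,0,0,0],[-6,18,80,0,0,0],[-9,28,120,0,0,0],[-10.5,33.5,160,0,0,0],[-10.5,33.5,195,0,0,0],[-10.5,33.5,220,0,0,0],[-10.5,33.5,239,0,0,0],[-10.5,33.5,239,0,0,0]]
  ]
}}

```text
t: 2.6
ee_pos: [0.4179, -0.0213, 0.0882]
tool_rot: [[-0.933, 0.359, -0.008], [0.359, 0.933, 0.001], [0.007, -0.002, -1.0]]
ft_force: [-1.6, 0.4, 0.2]
finger_gap: 0.997
```

```bash
python3 -c "
from h import *
to([.4204,-.0216,.092],158.8)"
```

```text
t 2.6 shift [-2.5  0.6 -3.9] rot [-0.09 -0.43  0.18] dist 4.6
```

{"name": "drive_tool", "arguments": {
  "increments": [
    [[0,0,0,0,0,0],[0,0,0,0,0,0]]
  ]
}}

```text
t: 2.77
ee_pos: [0.4214, -0.0223, 0.094]
tool_rot: [[-0.933, 0.36, 0.003], [0.36, 0.933, -0.0], [-0.002, 0.001, -1.0]]
ft_force: [0.1, -0.1, -0.1]
finger_gap: 1.004
```

```bash
python3 -c "
from h import *
to([.4204,-.0216,.092],158.8)"
```

```text
t 2.77 shift [1.2 0.2 2. ] rot [0.04 0.14 0.12] dist 2.3
```

{"name": "drive_tool", "arguments": {
  "increments": [
    [[1,0,1.5,0,0,0],[1,0,1.5,0,0,0],[1,0,1.5,0,0,0],[1,0,1.5,0,0,0],[1,0,1.5,0,0,0],[1,0,1.5,0,0,0],[1,0,1.5,0,0,0],[1,0,1.5,0,0,0]]
  ],
  "hand": 0,
  "grip_force": 60
}}

```text
t: 3.43
ee_pos: [0.42, -0.0222, 0.0913]
tool_rot: [[-0.933, 0.361, 0.001], [0.361, 0.933, 0.0], [-0.001, 0.001, -1.0]]
ft_force: [0.3, 0.6, 4.3]
finger_gap: 0.262
```

```bash
python3 -c "
from h import *
st()"
```

```text
t 3.43 p [ 0.42   -0.0222  0.0913] yawx 158.87 z [ 0.0011  0.0003 -1.    ] F [0.3127 0.6298 4.3378] gap 0.2625
```

{"name": "drive_tool", "arguments": {
  "increments": [
    [[0,0,-6,0,0,0],[0,0,-16,0,0,0],[0,0,-28,0,0,0],[0,0,-42,0,0,0],[0,0,-58,0,0,0],[0,0,-74,0,0,0],[0,0,-85,0,0,0],[0,0,-85,0,0,0]]
  ]
}}

```text
t: 4.1
ee_pos: [0.4206, -0.0225, 0.1786]
tool_rot: [[-0.933, 0.361, 0.004], [0.361, 0.933, -0.001], [-0.004, 0.001, -1.0]]
ft_force: [0.7, 0.1, -2.2]
finger_gap: 0.265
```

```bash
python3 - <<'E'
from h import *
st();c=cap('side','s2.png');i=cv2.imread('pics/s2.png')
cv2.imwrite('pics/s2c.png',cv2.resize(i[80:300,160:380],None,fx=2.7,fy=2.7))
to([.4302,-.3230,.14],158.8)
E
```

```text
t 4.1 p [ 0.4206 -0.0225  0.1786] yawx 158.86 z [ 0.0041 -0.0009 -1.    ] F [ 0.7469  0.0546 -2.2399] gap 0.2651
t 4.15 shift [-117.7 -276.7   37. ] rot [0.01 0.12 0.06] dist 303.0
```

View pics/s2c.png

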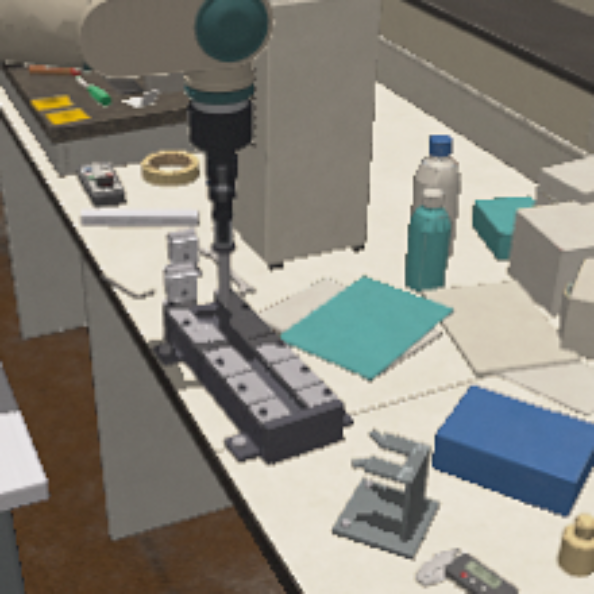

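{"name": "drive_tool", "arguments": {
  "increments": [
    [[-10,-22,0,0,0,0],[-24,-56,0,0,0,0],[-40,-92,0,0,0,0],[-55,-128,0,0,0,0],[-71,-166,0,0,0,0],[-87,-204,0,0,0,0],[-102,-240,0,0,0,0],[-112,-263,0,0,0,0]]
  ]
}}

```text
t: 4.82
ee_pos: [0.428, -0.311, 0.1739]
tool_rot: [[-0.932, 0.363, -0.002], [0.363, 0.932, 0.001], [0.003, -0.0, -1.0]]
ft_force: [0.9, -0.2, -1.2]
finger_gap: 0.267
```

{"name": "drive_tool", "arguments": {
  "increments": [
    [[-5.5,-13,0,0,0,0],[-5.5,-13,20,0,0,0],[-5.5,-13,42,0,0,0],[-5.5,-13,55,0,0,0],[-5.5,-13,60,0,0,0],[-5.5,-13,60,0,0,0],[-5.5,-13,60,0,0,0]]
  ]
}}

```text
t: 5.4
ee_pos: [0.4297, -0.322, 0.1158]
tool_rot: [[-0.933, 0.36, -0.0], [0.36, 0.933, 0.0], [0.0, 0.0, -1.0]]
ft_force: [0.6, 0.9, -1.6]
finger_gap: 0.258
```

```bash
python3 - <<'E'
from h import *
st();c=cap('side','s3.png');i=cv2.imread('pics/s3.png')
cv2.imwrite('pics/s3c.png',cv2.resize(i[130:300,220:380],None,fx=3.5,fy=3.5))
W=world(c)
# shank points
s=ctrl.state();p=s['ee_pos']
m=(np.hypot(W[...,0]-p[0],W[...,1]-p[1])<.03)&(W[...,2]<.12)&(W[...,2]>.02)
Q=W[m];
for z in np.arange(.02,.12,.01):
    k=np.abs(Q[:,2]-z)<.005;print(z.round(3),k.sum(),Q[k].mean(0) if k.any() else '')
to([.4659,-.3648,.118],158.8)
E
```

```text
t 5.4 p [ 0.4297 -0.322   0.1158] yawx 158.87 z [-0.0004  0.0003 -1.    ] F [ 0.6432  0.8949 -1.6406] gap 0.2584
0.02 0 
0.03 8 [ 0.4268 -0.3274  0.0318]
0.04 14 [ 0.426  -0.3278  0.0408]
0.05 13 [ 0.4261 -0.3279  0.0497]
0.06 16 [ 0.4255 -0.3289  0.0596]
0.07 15 [ 0.4248 -0.3282  0.0689]
0.08 16 [ 0.4253 -0.3289  0.0784]
0.09 13 [ 0.4245 -0.3299  0.0893]
0.1 12 [ 0.4217 -0.3319  0.1019]
0.11 25 [ 0.4215 -0.3343  0.1086]
t 5.45 shift [-48.7 -26.8  -1.4] rot [-0.02  0.06  0.08] dist 55.6
```

View pics/s3c.png

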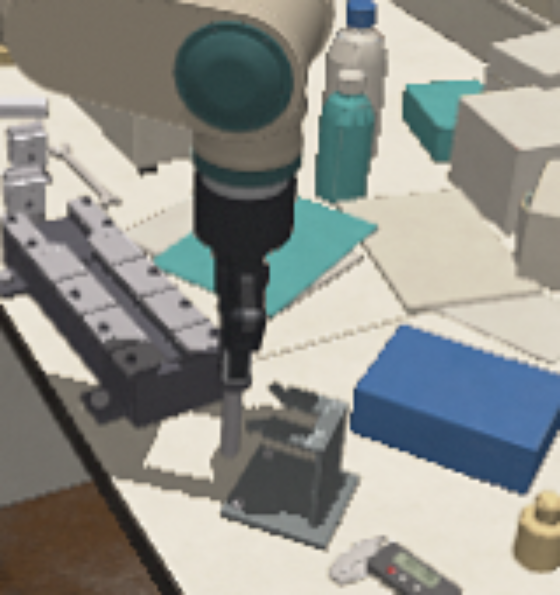

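{"name": "drive_tool", "arguments": {
  "increments": [
    [[-6,-3.3,0,0,0,0],[-14,-7.7,0,0,0,0],[-22,-12,0,0,0,0],[-30,-16.5,0,0,0,0],[-38,-21,0,0,0,0],[-45,-24.8,0,0,0,0],[-48.5,-26.8,0,0,0,0],[-48.5,-26.8,0,0,0,0]]
  ]
}}

```text
t: 6.12
ee_pos: [0.466, -0.3653, 0.1164]
tool_rot: [[-0.933, 0.361, 0.001], [0.361, 0.933, -0.001], [-0.001, -0.0, -1.0]]
ft_force: [0.1, 0.0, -1.8]
finger_gap: 0.263
```

```bash
python3 - <<'E'
from h import *
to([.4659,-.3648,.103],158.8);st();c=cap('side','s4.png');i=cv2.imread('pics/s4.png')
cv2.imwrite('pics/s4c.png',cv2.resize(i[180:300,240:360],None,fx=4.5,fy=4.5))
E
```

```text
t 6.12 shift [ 0.3  0.5 13.4] rot [-0.03  0.08  0.06] dist 13.4
t 6.12 p [ 0.466  -0.3653  0.1164] yawx 158.86 z [ 0.0011 -0.0009 -1.    ] F [ 0.1339  0.0492 -1.8361] gap 0.2635
```

View pics/s4c.png

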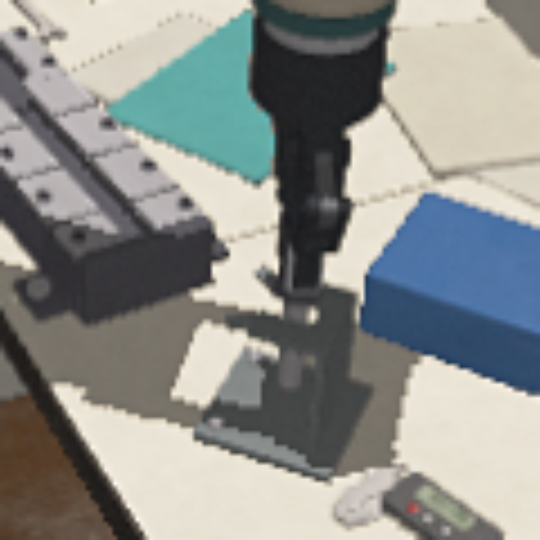

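No lateral force. Lower to contact.

{"name": "drive_tool", "arguments": {
  "increments": [
    [[0,0,4,0,0,0],[0,0,8,0,0,0],[0,0,11,0,0,0],[0,0,12.5,0,0,0],[0,0,13,0,0,0],[0,0,13,0,0,0]]
  ]
}}

```text
t: 6.67
ee_pos: [0.4655, -0.3645, 0.1034]
tool_rot: [[-0.933, 0.36, 0.001], [0.36, 0.933, -0.0], [-0.001, -0.0, -1.0]]
ft_force: [-1.4, 1.4, 3.1]
finger_gap: 0.263
```

```bash
python3 -c "
from h import *
st()"
```

```text
t 6.67 p [ 0.4655 -0.3645  0.1034] yawx 158.88 z [ 0.0005 -0.0003 -1.    ] F [-1.4067  1.3696  3.1197] gap 0.2633
```

{"name": "drive_tool", "arguments": {
  "increments": [
    [[0,0,0,0,0,0],[0,0,0,0,0,0],[0,0,0,0,0,0],[0,0,-10,0,0,0],[0,0,-40,0,0,0],[0,0,-80,0,0,0],[0,0,-120,0,0,0],[0,0,-160,0,0,0]]
  ],
  "hand": 1
}}

```text
t: 7.33
ee_pos: [0.465, -0.3643, 0.2654]
tool_rot: [[-0.933, 0.361, 0.0], [0.361, 0.933, -0.0], [-0.0, -0.0, -1.0]]
ft_force: [1.0, -0.3, 0.2]
finger_gap: 1.0
```

```bash
python3 - <<'E'
from h import *
st();c=cap('side','s5.png');i=cv2.imread('pics/s5.png')
cv2.imwrite('pics/s5c.png',cv2.resize(i[180:300,240:360],None,fx=4.5,fy=4.5))
W=world(c)
p=np.array([.466,-.365])
m=(np.hypot(W[...,0]-p[0],W[...,1]-p[1])<.03)&(W[...,2]<.15)&(W[...,2]>.1)
Q=W[m]; print(len(Q),Q.mean(0),Q.max(0),Q.min(0))
to([.40,.13,.32],158.8)
E
```

```text
t 7.33 p [ 0.465  -0.3643  0.2654] yawx 158.87 z [ 0.0004 -0.0002 -1.    ] F [ 1.0293 -0.2537  0.1565] gap 1.0004
123 [ 0.4608 -0.3723  0.1216] [ 0.4752 -0.3565  0.1364] [ 0.4516 -0.3801  0.1003]
t 7.38 shift [240.1 438.1 -49.9] rot [-0.29  0.8   0.07] dist 502.1
```

View pics/s5c.png

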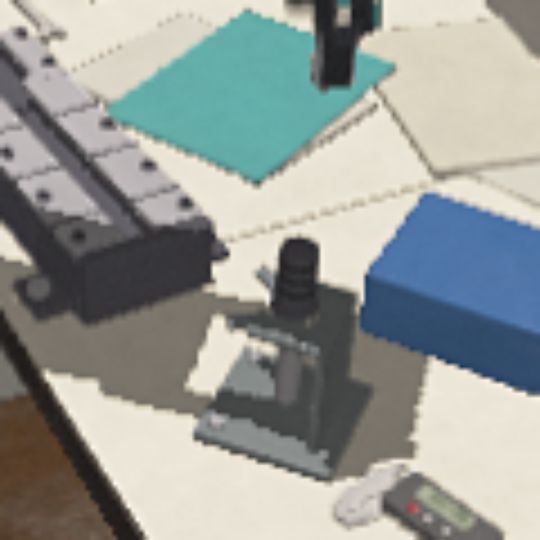

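{"name": "drive_tool", "arguments": {
  "increments": [
    [[15,27,-10,0,0,0],[30,55,-20,0,0,0],[48,88,-30,0,0,0],[66,120,-40,0,0,0],[84,153,-50,0,0,0],[102,186,-50,0,0,0],[120,219,-50,0,0,0],[138,252,-50,0,0,0]]
  ]
}}

```text
t: 8.05
ee_pos: [0.4268, -0.0782, 0.3136]
tool_rot: [[-0.933, 0.361, 0.002], [0.361, 0.933, -0.0], [-0.002, 0.0, -1.0]]
ft_force: [0.8, 0.1, 0.1]
finger_gap: 1.0
```

{"name": "drive_tool", "arguments": {
  "increments": [
    [[18,33,0,0,0,0],[36,66,0,0,0,0],[54,99,0,0,0,0],[72,132,0,0,0,0],[90,164,0,0,0,0],[102,186,0,0,0,0],[102,186,0,0,0,0],[102,186,0,0,0,0]]
  ]
}}

```text
t: 8.72
ee_pos: [0.3991, 0.1314, 0.3133]
tool_rot: [[-0.934, 0.358, 0.001], [0.358, 0.934, 0.0], [-0.001, 0.0, -1.0]]
ft_force: [0.2, -0.3, -0.3]
finger_gap: 1.001
```

```bash
python3 - <<'E'
from h import *
st();c=cap('wrist','w6.png');i=cv2.imread('pics/w6.png')
cv2.imwrite('pics/w6b.png',cv2.resize(i,None,fx=1.5,fy=1.5,interpolation=cv2.INTER_CUBIC))
W=world(c)
hm=np.clip(np.nan_to_num(W[...,2])/0.08*255,0,255).astype(np.uint8)
hc=cv2.cvtColor(cv2.applyColorMap(hm,cv2.COLORMAP_JET),cv2.COLOR_BGR2RGB)
a=[cv2.resize(ortho(W,x,.30,.56,.03,.45,.001),None,fx=1.4,fy=1.4) for x in (c['color'],hc)]
cv2.imwrite('pics/o6.png',np.vstack(a))
E
```

```text
t 8.72 p [0.3991 0.1314 0.3133] yawx 159.03 z [ 0.0009  0.0001 -1.    ] F [ 0.2034 -0.2508 -0.2525] gap 1.0012
```

View pics/w6b.png

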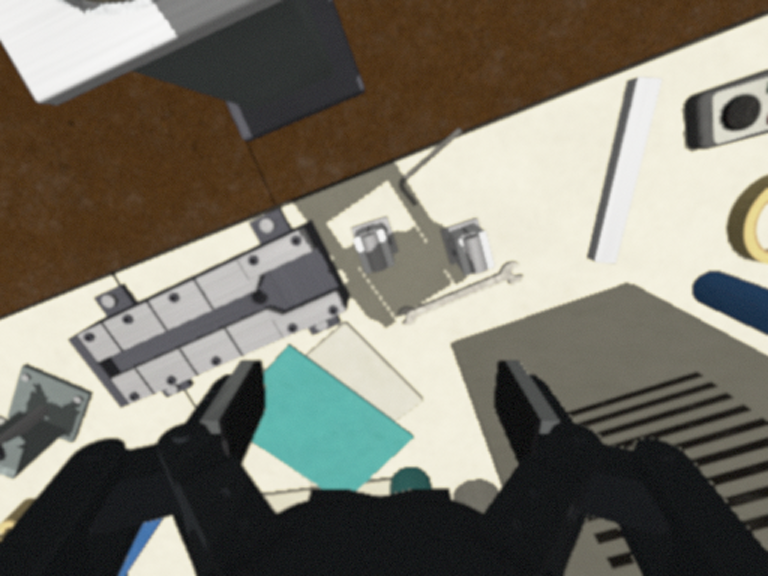

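View pics/o6.png

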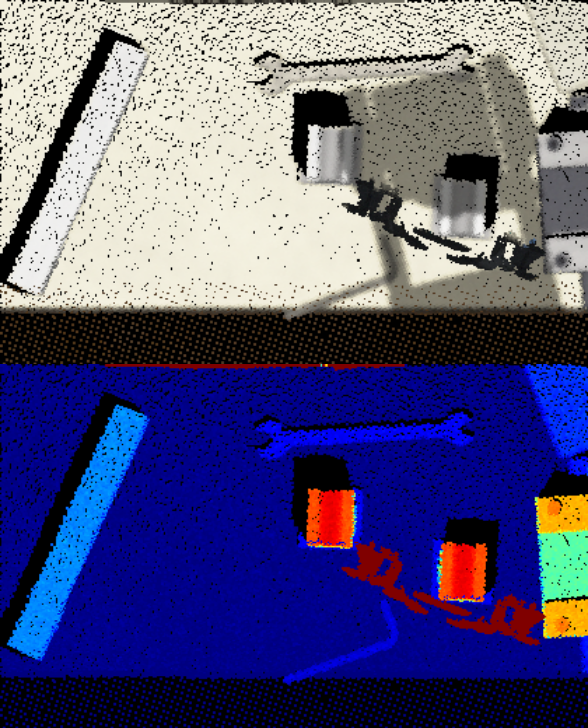

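```bash
cat > meas.py <<'E'
from h import *
def rect(W,x0,x1,y0,y1,z0,z1):
    m=(W[...,0]>x0)&(W[...,0]<x1)&(W[...,1]>y0)&(W[...,1]<y1)&(W[...,2]>z0)&(W[...,2]<z1)
    Q=W[m]; r=cv2.minAreaRect((Q[:,:2]*1000).astype(np.float32))
    return len(Q),np.round(r[0],1),np.round(r[1],1),round(r[2],1),Q[:,2].max().round(4)
E
python3 - <<'E'
from meas import *
c=cap('wrist');W=world(c)
print('A',rect(W,.40,.48,.18,.25,.055,.09))
print('A roller',rect(W,.40,.48,.18,.25,.0675,.09))
print('B',rect(W,.37,.44,.09,.142,.055,.09))
print('B roller',rect(W,.37,.44,.09,.142,.0675,.09))
print('bar',rect(W,.32,.56,.33,.46,.015,.025))
E
```

```text
A (584, array([450.3, 214.4]), array([32.2, 40.2]), 86.6, np.float64(0.0733))
A roller (248, array([450.4, 214.4]), array([15.5, 38.3]), 87.5, np.float64(0.0733))
B (568, array([412. , 119.8]), array([32. , 39.9]), 87.0, np.float64(0.0745))
B roller (255, array([412.1, 119.9]), array([15.6, 37.8]), 87.0, np.float64(0.0745))
bar (2136, array([455.7, 388.4]), array([ 34.7, 222.8]), 68.7, np.float64(0.0247))
```

```bash
python3 - <<'E'
from h import *
to([.412,.1198,.13],87);to([.412,.1198,.026],87)
E
```

```text
t 8.82 shift [-15.3  -5.  183.1] rot [ 0.03  0.03 71.85] dist 183.8
t 8.82 shift [-15.2  -5.  287.1] rot [ 0.03  0.03 71.85] dist 287.6
```

{"name": "drive_tool", "arguments": {
  "increments": [
    [[-2,-1,18,0,0,7],[-4,-2,36,0,0,14],[-7,-2.5,54,0,0,21],[-9,-3,72,0,0,28],[-11,-4,90,0,0,35],[-13,-4,108,0,0,42],[-15,-5,126,0,0,49],[-15,-5,140,0,0,56]]
  ],
  "hand": 0.75
}}

```text
t: 9.48
ee_pos: [0.4117, 0.1188, 0.1714]
tool_rot: [[-0.214, 0.977, -0.001], [0.977, 0.214, -0.0], [-0.0, -0.001, -1.0]]
ft_force: [-0.4, 0.2, -0.1]
finger_gap: 0.75
```

{"name": "drive_tool", "arguments": {
  "increments": [
    [[0,0,12,0,0,7],[0,0,22,0,0,14],[0,0,30,0,0,16],[0,0,30,0,0,16],[0,0,30,0,0,16]]
  ]
}}

```text
t: 9.9
ee_pos: [0.4117, 0.1195, 0.1429]
tool_rot: [[0.055, 0.998, -0.0], [0.998, -0.055, -0.0], [-0.0, -0.0, -1.0]]
ft_force: [0.4, -0.0, 0.0]
finger_gap: 0.755
```

```bash
python3 - <<'E'
from meas import *
st()
to([.412,.1198,.0265],87)
c=cap('wrist','w7.png');W=world(c)
print('B',rect(W,.37,.45,.08,.16,.05,.078))
E
```

```text
t 9.9 p [0.4117 0.1195 0.1429] yawx 86.86 z [-0.0004 -0.0001 -1.    ] F [ 0.4394 -0.025   0.0119] gap 0.7546
t 9.9 shift [  0.3   0.3 116.4] rot [-0.02  0.01 -0.14] dist 116.4
B (1678, array([412.4, 120.6]), array([32.8, 39.5]), 86.7, np.float64(0.0738))
```

View pics/w7.png

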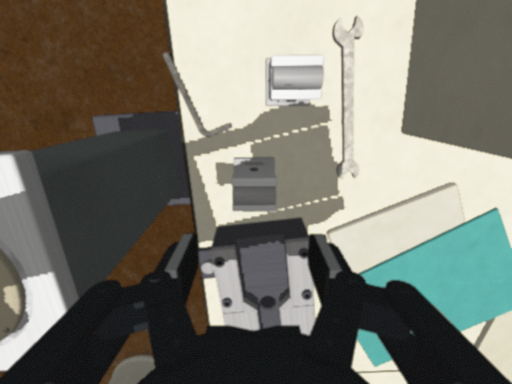

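{"name": "drive_tool", "arguments": {
  "increments": [
    [[0.3,0.3,25,0,0,0],[0.5,0.5,55,0,0,0],[0.5,0.5,85,0,0,0],[0.5,0.5,105,0,0,0],[0.5,0.5,116,0,0,0],[0.5,0.5,116,0,0,0],[0.5,0.5,116,0,0,0]]
  ]
}}

```text
t: 10.53
ee_pos: [0.4125, 0.1208, 0.0274]
tool_rot: [[0.054, 0.999, 0.0], [0.999, -0.054, 0.0], [0.0, 0.0, -1.0]]
ft_force: [0.5, 0.8, 0.4]
finger_gap: 0.75
```

{"name": "drive_tool", "arguments": {
  "increments": [
    [[0,0,0,0,0,0],[0,0,0,0,0,0],[0,0,0,0,0,0],[0,0,0,0,0,0],[0,0,0,0,0,0]]
  ],
  "hand": 0,
  "grip_force": 60
}}

```text
t: 10.95
ee_pos: [0.4134, 0.1211, 0.0286]
tool_rot: [[0.054, 0.999, 0.003], [0.999, -0.054, 0.001], [0.001, 0.003, -1.0]]
ft_force: [0.1, 0.5, 7.5]
finger_gap: 0.46
```

{"name": "drive_tool", "arguments": {
  "increments": [
    [[0,0,-10,0,0,0],[0,0,-30,0,0,0],[0,0,-55,0,0,0],[0,0,-80,0,0,0],[0,0,-90,0,0,0],[0,0,-90,0,0,0]]
  ]
}}

```text
t: 11.45
ee_pos: [0.4134, 0.1212, 0.1196]
tool_rot: [[0.055, 0.998, 0.005], [0.999, -0.055, 0.001], [0.001, 0.005, -1.0]]
ft_force: [0.3, 0.4, -3.0]
finger_gap: 0.457
```

```bash
cat >> h.py <<'E'
BO=np.array([.4255,-.0953]);BY=np.array([.0656,-.9978]);BX=np.array([-.9978,-.0656])
def bed(x,y,z): 
    q=BO+BX*x/1000+BY*y/1000;return [q[0],q[1],z]
E
python3 - <<'E'
from h import *
st();to(bed(0,-128,.1186),93.76)
c=cap('wrist','w8.png')
E
```

```text
t 11.45 p [0.4134 0.1212 0.1196] yawx 86.87 z [ 0.0052  0.0011 -1.    ] F [ 0.3362  0.4108 -3.0001] gap 0.4574
t 11.45 shift [-88.5   8.5   0.9] rot [ 0.3  -0.06 -6.89] dist 88.9
```

View pics/w8.png

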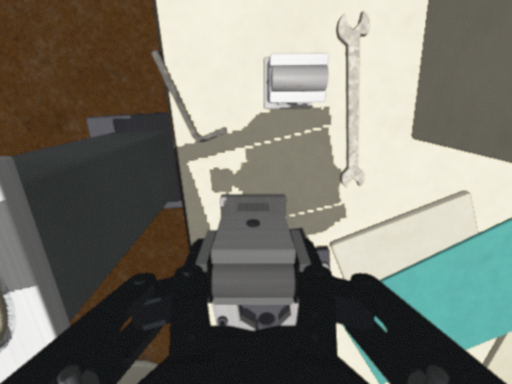

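{"name": "drive_tool", "arguments": {
  "increments": [
    [[-12,1,0,0,0,-1],[-28,3,0,0,0,-2.2],[-46,4.5,0,0,0,-3.5],[-64,6.5,0,0,0,-5],[-80,8,0,0,0,-6.3],[-88.5,8.5,0,0,0,-6.9],[-88.5,8.5,0,0,0,-6.9],[-88.5,8.5,0,0,0,-6.9]]
  ]
}}

```text
t: 12.17
ee_pos: [0.4149, 0.032, 0.1151]
tool_rot: [[-0.064, 0.998, -0.003], [0.998, 0.064, 0.0], [0.001, -0.003, -1.0]]
ft_force: [-0.1, -0.1, -3.3]
finger_gap: 0.458
```

```bash
python3 - <<'E'
from h import *
st();to(bed(0,-128,.066),93.76)
c=cap('wrist','w9.png');W=world(c)
# support in hand block top points and bed walls
m=(W[...,0]>.36)&(W[...,0]<.48)&(W[...,1]>-.02)&(W[...,1]<.09)&(np.abs(W[...,2]-.055)<.004)
P=W[m][:,:2]-BO; print('lip pts',len(P),'bed x range',np.percentile(P@BX*1000,[1,99]),'y',np.percentile(P@BY*1000,[1,99]))
i=cv2.imread('pics/w9.png');cv2.imwrite('pics/w9c.png',cv2.resize(i[150:350,140:380],None,fx=3,fy=3))
cap('top','t9.png');i=cv2.imread('pics/t9.png');cv2.imwrite('pics/t9c.png',cv2.resize(i[160:240,200:320],None,fx=5,fy=5))
E
```

```text
t 12.17 p [0.4149 0.032  0.1151] yawx 93.69 z [-0.0029  0.0004 -1.    ] F [-0.1236 -0.1301 -3.2545] gap 0.4578
t 12.17 shift [ 0.2  2.4 49.1] rot [-0.17 -0.03 -0.07] dist 49.2
lip pts 3637 bed x range [-49.4172  49.2531] y [-160.4425 -101.445 ]
```

View pics/w9c.png

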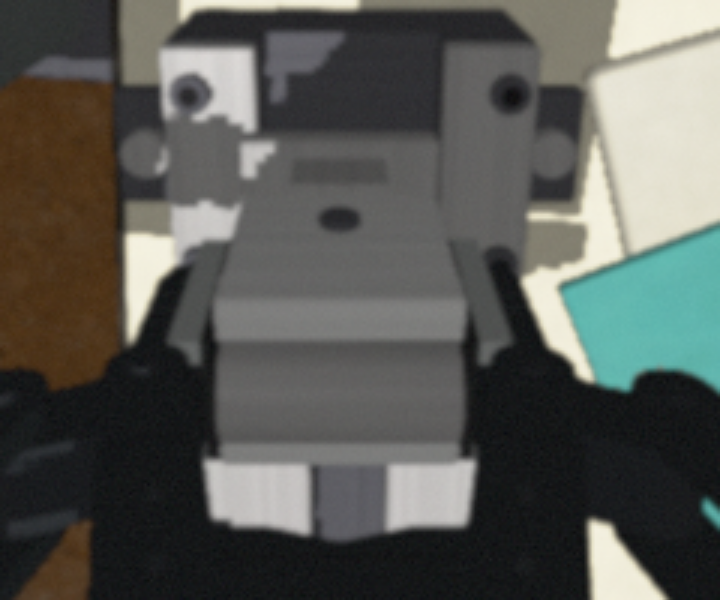

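{"name": "drive_tool", "arguments": {
  "increments": [
    [[0,0,15,0,0,0],[0,0,25,0,0,0],[0,0,25,0,0,0],[0,0,25,0,0,0],[0,0,25,0,0,0]]
  ]
}}

```text
t: 12.68
ee_pos: [0.4159, 0.0323, 0.0921]
tool_rot: [[-0.066, 0.998, 0.0], [0.998, 0.066, 0.0], [0.0, 0.0, -1.0]]
ft_force: [0.2, 0.4, -2.3]
finger_gap: 0.462
```

```bash
python3 - <<'E'
from h import *
st();to(bed(0,-128,.066),93.76)
E
```

```text
t 12.68 p [0.4159 0.0323 0.0921] yawx 93.79 z [ 0.0002  0.0001 -1.    ] F [ 0.1711  0.372  -2.2691] gap 0.4615
t 12.68 shift [-0.   1.2 26.1] rot [ 0.01 -0.01  0.03] dist 26.1
```

{"name": "drive_tool", "arguments": {
  "increments": [
    [[0,1.2,2,0,0,0],[0,1.2,7,0,0,0],[0,1.2,13,0,0,0],[0,1.2,19,0,0,0],[0,1.2,24,0,0,0],[0,1.2,26.5,0,0,0],[0,1.2,26.5,0,0,0],[0,1.2,26.5,0,0,0]]
  ]
}}

```text
t: 13.35
ee_pos: [0.417, 0.0322, 0.0651]
tool_rot: [[-0.066, 0.998, -0.0], [0.998, 0.066, 0.0], [0.0, -0.0, -1.0]]
ft_force: [0.1, 0.3, -2.3]
finger_gap: 0.46
```

```bash
python3 - <<'E'
from h import *
st();to(bed(0,90,.0655),93.76)
E
```

```text
t 13.35 p [0.417  0.0322 0.0651] yawx 93.77 z [-0.      0.0001 -1.    ] F [ 0.0857  0.3371 -2.2526] gap 0.4601
t 13.35 shift [-217.8    0.1   -0.4] rot [-0.   -0.01  0.01] dist 217.8
```

{"name": "drive_tool", "arguments": {
  "increments": [
    [[-4,0,0,0,0,0],[-12,0,0,0,0,0],[-21,0,0,0,0,0],[-30,0,0,0,0,0],[-39,0,0,0,0,0],[-48,0,0,0,0,0],[-56,0,0,0,0,0],[-60,0,0,0,0,0]]
  ]
}}

```text
t: 14.02
ee_pos: [0.421, -0.029, 0.0653]
tool_rot: [[-0.065, 0.998, 0.0], [0.998, 0.065, -0.0], [-0.0, 0.0, -1.0]]
ft_force: [0.7, 0.9, -2.7]
finger_gap: 0.456
```

```bash
python3 - <<'E'
from h import *
st();to(bed(0,90,.0655),93.76)
E
```

```text
t 14.02 p [ 0.421  -0.029   0.0653] yawx 93.7 z [ 0.0001 -0.0001 -1.    ] F [ 0.7391  0.8778 -2.7147] gap 0.4559
t 14.02 shift [-156.5    0.3   -0.2] rot [ 0.    0.01 -0.06] dist 156.5
```

{"name": "drive_tool", "arguments": {
  "increments": [
    [[-6,0.1,0,0,0,0],[-16,0.1,0,0,0,0],[-28,0.2,0,0,0,0],[-40,0.3,0,0,0,0],[-52,0.3,0,0,0,0],[-64,0.3,0,0,0,0],[-76,0.3,0,0,0,0],[-86,0.3,0,0,0,0]]
  ]
}}

```text
t: 14.68
ee_pos: [0.4269, -0.1147, 0.0653]
tool_rot: [[-0.066, 0.998, 0.0], [0.998, 0.066, -0.0], [-0.0, 0.0, -1.0]]
ft_force: [0.6, -0.3, -3.3]
finger_gap: 0.46
```

{"name": "drive_tool", "arguments": {
  "increments": [
    [[-10,0,0,0,0,0],[-21,0,0,0,0,0],[-33,0,0,0,0,0],[-45,0,0,0,0,0],[-56,0,0,0,0,0],[-65,0,0,0,0,0],[-69.5,0,0,0,0,0],[-69.5,0,0,0,0,0]]
  ]
}}

```text
t: 15.35
ee_pos: [0.4314, -0.1838, 0.0652]
tool_rot: [[-0.065, 0.998, -0.0], [0.998, 0.065, 0.0], [0.0, -0.0, -1.0]]
ft_force: [0.1, -0.0, -2.2]
finger_gap: 0.462
```

{"name": "drive_tool", "arguments": {
  "increments": [
    [[0,0,0,0,0,0],[0,0,0,0,0,0]]
  ]
}}

```text
t: 15.52
ee_pos: [0.4314, -0.1825, 0.0652]
tool_rot: [[-0.066, 0.998, -0.0], [0.998, 0.066, 0.0], [0.0, -0.0, -1.0]]
ft_force: [-0.8, -0.7, -2.4]
finger_gap: 0.459
```

```bash
python3 - <<'E'
from h import *
st();to(bed(0,90,.0655),93.76)
c=cap('side','s10.png');i=cv2.imread('pics/s10.png');cv2.imwrite('pics/s10c.png',cv2.resize(i[170:260,210:330],None,fx=5,fy=5))
E
```

```text
t 15.52 p [ 0.4314 -0.1825  0.0652] yawx 93.79 z [-0.0001  0.0004 -1.    ] F [-0.8284 -0.6791 -2.3934] gap 0.459
t 15.52 shift [-2.6 -0.1 -0.3] rot [-0.01 -0.02  0.03] dist 2.7
```

View pics/s10c.png

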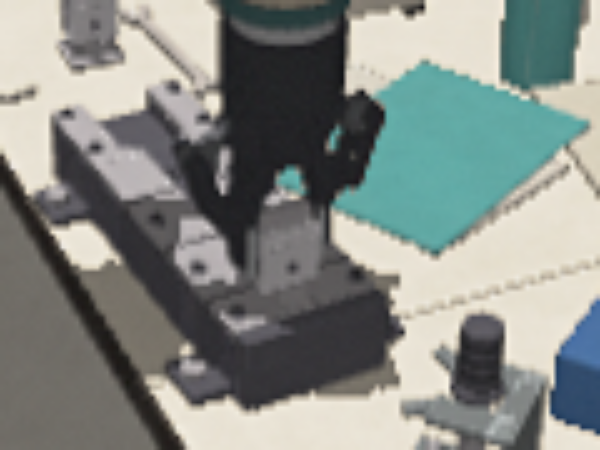

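{"name": "drive_tool", "arguments": {
  "increments": [
    [[-1,0,0,0,0,0],[-1.8,0,0,0,0,0],[-1.8,0,0.5,0,0,0],[-1.8,0,0.8,0,0,0],[-1.8,0,0.8,0,0,0]]
  ]
}}

```text
t: 15.98
ee_pos: [0.4316, -0.1846, 0.0646]
tool_rot: [[-0.066, 0.998, 0.0], [0.998, 0.066, 0.0], [0.0, 0.0, -1.0]]
ft_force: [-1.8, 0.1, -1.1]
finger_gap: 0.461
```

{"name": "drive_tool", "arguments": {
  "increments": [
    [[0,0,0,0,0,0],[0,0,0,0,0,0],[0,0,0,0,0,0],[0,0,-20,0,0,0],[0,0,-60,0,0,0],[0,0,-100,0,0,0],[0,0,-140,0,0,0],[20,0,-170,0,0,0]]
  ],
  "hand": 0.75
}}

```text
t: 16.65
ee_pos: [0.4306, -0.1664, 0.2383]
tool_rot: [[-0.063, 0.998, 0.003], [0.998, 0.063, -0.003], [-0.003, 0.003, -1.0]]
ft_force: [0.9, 0.2, 0.7]
finger_gap: 0.747
```

```bash
python3 - <<'E'
from meas import *
st()
c=cap('wrist','w11.png');W=world(c)
m=(W[...,0]>.39)&(W[...,0]<.48)&(W[...,1]>-.23)&(W[...,1]<-.13)&(W[...,2]>.09)&(W[...,2]<.112)
Q=W[m];P=(Q[:,:2]-BO);r=cv2.minAreaRect((np.c_[P@BX,P@BY]*1000).astype(np.float32));print(len(Q),r,Q[:,2].max())
m=(W[...,0]>.36)&(W[...,0]<.49)&(W[...,1]>-.25)&(W[...,1]<.09)&(np.abs(W[...,2]-.055)<.004)
P=W[m][:,:2]-BO; print('lip pts',len(P),'bed x range',np.percentile(P@BX*1000,[1,99]),'y',np.percentile(P@BY*1000,[1,99]))
E
```

```text
t 16.65 p [ 0.4306 -0.1664  0.2383] yawx 93.62 z [ 0.0035 -0.0025 -1.    ] F [0.9411 0.2249 0.7189] gap 0.7475
1018 ((0.20662498474121094, 89.87837219238281), (32.3968391418457, 39.5130500793457), 89.81351470947266) 0.10919673198309503
lip pts 12532 bed x range [-49.2549  49.2196] y [-106.4437  134.9311]
```

View pics/w11.png

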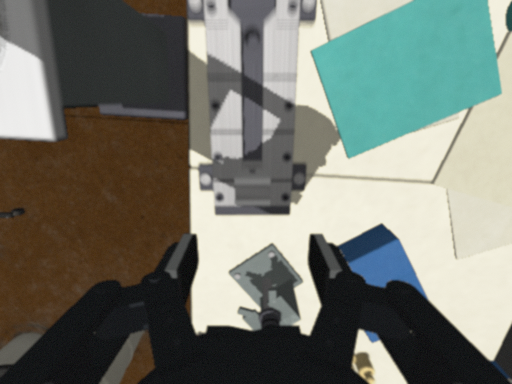

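```bash
python3 - <<'E'
from h import *
to([.45,.2144,.2],87)
E
```

```text
t 16.7 shift [376.1  42.1  43.1] rot [0.68 0.24 6.76] dist 380.9
```

{"name": "drive_tool", "arguments": {
  "increments": [
    [[20,2,0,0,0,0],[55,6,0,0,0,0],[95,11,0,0,0,1],[135,15,0,0,0,2],[175,20,0,0,0,3],[215,24,0,0,0,4],[255,28,0,0,0,5],[290,32,0,0,0,6]]
  ]
}}

```text
t: 17.37
ee_pos: [0.4427, 0.1292, 0.2346]
tool_rot: [[0.039, 0.999, 0.001], [0.999, -0.039, 0.0], [0.001, 0.001, -1.0]]
ft_force: [1.2, -0.9, 0.1]
finger_gap: 0.746
```

{"name": "drive_tool", "arguments": {
  "increments": [
    [[35,0,10,0,0,0.7],[60,0,25,0,0,0.7],[78,0,35,0,0,0.7],[85,0,38,0,0,0.7],[85,0,38,0,0,0.7],[85,0,38,0,0,0.7]]
  ]
}}

```text
t: 17.87
ee_pos: [0.4466, 0.2113, 0.1969]
tool_rot: [[0.051, 0.999, 0.0], [0.999, -0.051, -0.0], [-0.0, 0.0, -1.0]]
ft_force: [0.6, 0.6, -0.5]
finger_gap: 0.752
```

```bash
python3 - <<'E'
from meas import *
st()
c=cap('wrist','w12.png');W=world(c)
m=(W[...,2]>.05)&(W[...,2]<.078)&(W[...,1]>.1)&(W[...,1]<.3)&(W[...,0]>.38)&(W[...,0]<.52)
Q=W[m];r=cv2.minAreaRect((Q[:,:2]*1000).astype(np.float32));print(len(Q),r)
x,y=np.array(r[0])/1000
to([x,y,.0265],87)
E
```

```text
t 17.87 p [0.4466 0.2113 0.1969] yawx 87.08 z [ 0.0004 -0.0002 -1.    ] F [ 0.6144  0.6009 -0.5056] gap 0.7525
1137 ((450.4810791015625, 215.38096618652344), (32.38107681274414, 39.93732833862305), 87.86302185058594)
t 17.92 shift [  4.6   3.2 170.9] rot [ 0.07 -0.01  0.02] dist 170.9
```

View pics/w12.png

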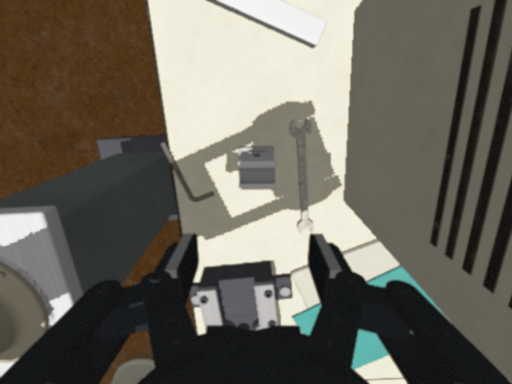

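{"name": "drive_tool", "arguments": {
  "increments": [
    [[2,1.5,30,0,0,0],[4,3,65,0,0,0],[4.3,3.5,100,0,0,0],[4.3,3.5,135,0,0,0],[4.3,3.5,158,0,0,0],[4.3,3.5,170,0,0,0],[4.3,3.5,170,0,0,0],[4.3,3.5,170,0,0,0]]
  ]
}}

```text
t: 18.58
ee_pos: [0.451, 0.2155, 0.0278]
tool_rot: [[0.052, 0.999, 0.001], [0.999, -0.052, 0.001], [0.001, 0.001, -1.0]]
ft_force: [0.5, 0.1, -0.5]
finger_gap: 0.75
```

{"name": "drive_tool", "arguments": {
  "increments": [
    [[0,0,0,0,0,0],[0,0,0,0,0,0],[0,0,0,0,0,0],[0,0,0,0,0,0],[0,0,0,0,0,0]]
  ],
  "hand": 0
}}

```text
t: 19.0
ee_pos: [0.4517, 0.2164, 0.029]
tool_rot: [[0.051, 0.999, 0.004], [0.999, -0.051, 0.001], [0.002, 0.004, -1.0]]
ft_force: [-0.1, -1.1, 6.5]
finger_gap: 0.46
```

{"name": "drive_tool", "arguments": {
  "increments": [
    [[0,0,-10,0,0,0],[0,0,-30,0,0,0],[0,0,-55,0,0,0],[0,0,-80,0,0,0],[0,0,-90,0,0,0],[0,0,-90,0,0,0]]
  ]
}}

```text
t: 19.5
ee_pos: [0.4515, 0.2165, 0.1197]
tool_rot: [[0.051, 0.999, 0.005], [0.999, -0.051, 0.002], [0.003, 0.005, -1.0]]
ft_force: [0.9, -0.9, -3.6]
finger_gap: 0.464
```

```bash
python3 - <<'E'
from h import *
st();to(bed(0,-128,.117),93.76)
c=cap('wrist','w13.png')
E
```

```text
t 19.5 p [0.4515 0.2165 0.1197] yawx 87.08 z [ 0.0054  0.0022 -1.    ] F [ 0.8861 -0.864  -3.5742] gap 0.4638
t 19.5 shift [-185.6  -25.     2.1] rot [ 0.31 -0.13 -6.68] dist 187.2
```

View pics/w13.png

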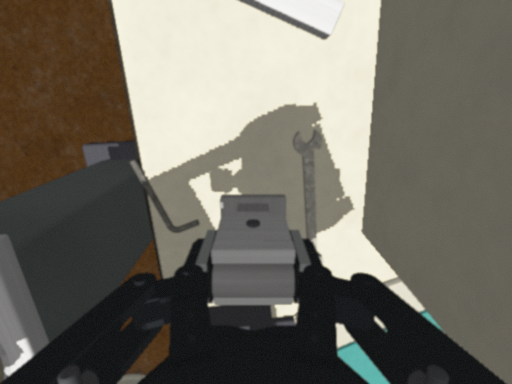

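{"name": "drive_tool", "arguments": {
  "increments": [
    [[-18,-2.5,0,0,0,-0.7],[-45,-6,0,0,0,-1.7],[-75,-10,0,0,0,-2.7],[-105,-14,0,0,0,-3.8],[-135,-18,0,0,0,-4.9],[-165,-22,0,0,0,-6],[-182,-24.5,0,0,0,-6.6],[-185.6,-24.8,0,0,0,-6.7]]
  ]
}}

```text
t: 20.22
ee_pos: [0.4143, 0.0296, 0.1144]
tool_rot: [[-0.063, 0.998, -0.004], [0.998, 0.063, -0.001], [-0.0, -0.004, -1.0]]
ft_force: [-0.6, 0.4, -3.3]
finger_gap: 0.457
```

{"name": "drive_tool", "arguments": {
  "increments": [
    [[0,0,10,0,0,0],[0,0,22,0,0,0],[0,0,22,0,0,0],[0,0,22,0,0,0],[0,0,22,0,0,0],[0,0,22,0,0,0]]
  ]
}}

```text
t: 20.72
ee_pos: [0.4161, 0.0323, 0.0948]
tool_rot: [[-0.067, 0.998, 0.001], [0.998, 0.067, 0.0], [0.0, 0.001, -1.0]]
ft_force: [0.5, 0.4, -2.6]
finger_gap: 0.456
```

```bash
python3 - <<'E'
from h import *
st();to(bed(0,-128,.0653),93.76)
c=cap('wrist','w14.png')
E
```

```text
t 20.72 p [0.4161 0.0323 0.0948] yawx 93.82 z [ 0.0005  0.0002 -1.    ] F [ 0.4586  0.3869 -2.6037] gap 0.456
t 20.72 shift [ 0.1  1.  29.5] rot [ 0.03 -0.01  0.06] dist 29.5
```

{"name": "drive_tool", "arguments": {
  "increments": [
    [[0,1,3,0,0,0],[0,1,9,0,0,0],[0,1,15,0,0,0],[0,1,21,0,0,0],[0,1,26,0,0,0],[0,1,29,0,0,0],[0,1,29,0,0,0],[0,1,29,0,0,0]]
  ]
}}

```text
t: 21.43
ee_pos: [0.4169, 0.0318, 0.0653]
tool_rot: [[-0.066, 0.998, -0.0], [0.998, 0.066, 0.0], [0.0, -0.0, -1.0]]
ft_force: [0.3, 0.2, -2.2]
finger_gap: 0.455
```

```bash
python3 - <<'E'
from h import *
st();to(bed(0,29.2,.0657),93.76)
E
```

```text
t 21.43 p [0.4169 0.0318 0.0653] yawx 93.76 z [-0.      0.0001 -1.    ] F [ 0.2651  0.2276 -2.1862] gap 0.455
t 21.43 shift [-156.6    0.3   -0.4] rot [-0.   -0.01  0.  ] dist 156.6
```

{"name": "drive_tool", "arguments": {
  "increments": [
    [[-4,0,0,0,0,0],[-12,0,0,0,0,0],[-21,0,0,0,0,0],[-32,0.2,0,0,0,0],[-43,0.2,0,0,0,0],[-54,0.2,0,0,0,0],[-65,0.2,0,0,0,0],[-75,0.2,0,0,0,0]]
  ]
}}

```text
t: 22.1
ee_pos: [0.4219, -0.0445, 0.0655]
tool_rot: [[-0.065, 0.998, 0.0], [0.998, 0.065, -0.0], [-0.0, 0.0, -1.0]]
ft_force: [0.8, 0.1, -2.8]
finger_gap: 0.457
```

{"name": "drive_tool", "arguments": {
  "increments": [
    [[-10,0,0,0,0,0],[-21,0,0,0,0,0],[-33,0,0,0,0,0],[-45,0,0,0,0,0],[-57,0,0,0,0,0],[-68,0,0,0,0,0],[-78,0,0,0,0,0],[-81.5,0,0,0,0,0]]
  ]
}}

```text
t: 22.77
ee_pos: [0.4274, -0.1258, 0.0655]
tool_rot: [[-0.065, 0.998, 0.0], [0.998, 0.065, -0.0], [-0.0, 0.0, -1.0]]
ft_force: [-0.9, -0.6, -2.7]
finger_gap: 0.46
```

{"name": "drive_tool", "arguments": {
  "increments": [
    [[0,0,0,0,0,0],[0,0,0,0,0,0],[0,0,0,0,0,0]]
  ]
}}

```text
t: 23.02
ee_pos: [0.4273, -0.1239, 0.0654]
tool_rot: [[-0.066, 0.998, -0.0], [0.998, 0.066, 0.0], [0.0, -0.0, -1.0]]
ft_force: [-0.2, -0.4, -3.5]
finger_gap: 0.456
```

```bash
python3 - <<'E'
from h import *
st();to(bed(0,29.2,.0653),93.76)
E
```

```text
t 23.02 p [ 0.4273 -0.1239  0.0654] yawx 93.79 z [-0.0001  0.0004 -1.    ] F [-0.2293 -0.425  -3.4509] gap 0.456
t 23.02 shift [-0.5  0.1  0.1] rot [-0.01 -0.02  0.03] dist 0.5
```

{"name": "drive_tool", "arguments": {
  "increments": [
    [[-0.4,0,0.3,0,0,0],[-0.4,0,0.8,0,0,0],[-0.4,0,0.8,0,0,0]]
  ]
}}

```text
t: 23.27
ee_pos: [0.4275, -0.1244, 0.065]
tool_rot: [[-0.066, 0.998, 0.0], [0.998, 0.066, 0.0], [0.0, 0.0, -1.0]]
ft_force: [-1.9, 0.8, 0.4]
finger_gap: 0.455
```

{"name": "drive_tool", "arguments": {
  "increments": [
    [[0,0,0,0,0,0],[0,0,0,0,0,0],[0,0,0,0,0,0],[0,0,-20,0,0,0],[0,0,-60,0,0,0],[0,0,-100,0,0,0],[0,0,-140,0,0,0],[20,0,-170,0,0,0]]
  ],
  "hand": 0.75
}}

```text
t: 23.93
ee_pos: [0.4265, -0.1065, 0.2384]
tool_rot: [[-0.063, 0.998, 0.004], [0.998, 0.063, -0.002], [-0.002, 0.004, -1.0]]
ft_force: [0.3, 0.6, 0.2]
finger_gap: 0.749
```

```bash
cat > sup.py <<'E'
from meas import *
def sup(c):
    W=world(c);P=W[...,:2]-BO;X=P@BX*1000;Y=P@BY*1000
    for y0 in (90,30):
        m=(abs(X)<35)&(abs(Y-y0)<28)&(W[...,2]>.09)&(W[...,2]<.112)
        if m.sum()<30: print(y0,'few',m.sum());continue
        r=cv2.minAreaRect(np.c_[X[m],Y[m]].astype(np.float32));print(y0,m.sum(),np.round(r[0],1),np.round(r[1],1),round(r[2],1),'zmax',np.percentile(W[m][:,2],98).round(4))
    m=(abs(X)<60)&(np.abs(W[...,2]-.055)<.004)&(Y<145)&(Y>-165)
    print('bed x',np.percentile(X[m],[1,99]),'y',np.percentile(Y[m],[.5,99.5]))
E
python3 - <<'E'
from sup import *
st();sup(cap('wrist','w15.png'))
E
```

```text
t 23.93 p [ 0.4265 -0.1065  0.2384] yawx 93.61 z [ 0.0037 -0.0021 -1.    ] F [0.3446 0.6086 0.1546] gap 0.7488
90 905 [-0.  89.8] [33.  39.6] 89.7 zmax 0.1085
30 1016 [ 0.3 30. ] [32.3 39.6] 90.0 zmax 0.1085
bed x [-49.3289  49.3243] y [-158.7007  136.1545]
```

View pics/w15.png

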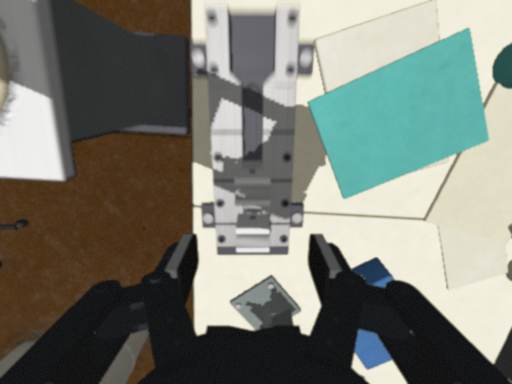

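```bash
python3 - <<'E'
from h import *
c=cap('top','t16.png');W=world(c)
m=(W[...,0]>.3)&(W[...,0]<.9)&(W[...,1]>.12)&(W[...,1]<.55)&(W[...,2]>.06)&(W[...,2]<.5)
Q=W[m];
for y in np.arange(.12,.56,.03):
    k=np.abs(Q[:,1]-y)<.015
    if k.any(): print(y.round(2),k.sum(),'xmin',Q[k][:,0].min().round(3),'zmax',Q[k][:,2].max().round(3))
i=cv2.imread('pics/t16.png');cv2.imwrite('pics/t16c.png',cv2.resize(i[130:250,120:340],None,fx=3.5,fy=3.5))
to([.43,.36,.29],158)
E
```

```text
0.12 74 xmin 0.782 zmax 0.202
0.15 146 xmin 0.558 zmax 0.415
0.18 491 xmin 0.557 zmax 0.42
0.21 498 xmin 0.557 zmax 0.447
0.24 493 xmin 0.556 zmax 0.448
0.27 499 xmin 0.556 zmax 0.45
0.3 499 xmin 0.557 zmax 0.447
0.33 495 xmin 0.558 zmax 0.449
0.36 497 xmin 0.557 zmax 0.421
0.39 175 xmin 0.561 zmax 0.432
0.45 46 xmin 0.589 zmax 0.157
0.48 67 xmin 0.588 zmax 0.159
t 24.03 shift [462.8  33.6 -50.2] rot [  0.44   0.53 -64.16] dist 466.7
```

View pics/t16c.png

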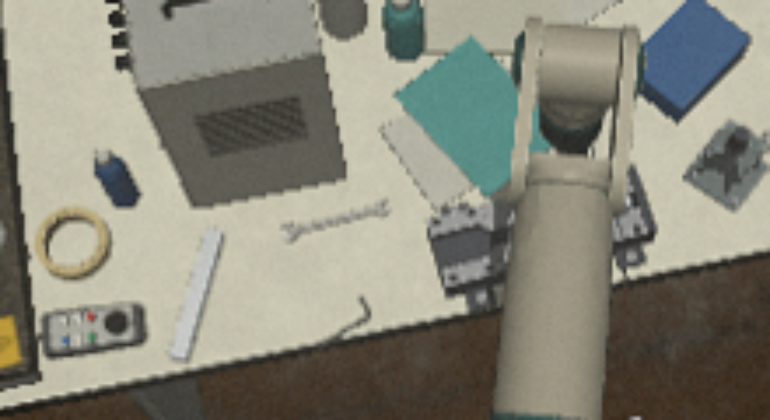

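{"name": "drive_tool", "arguments": {
  "increments": [
    [[15,1,-5,0,0,-3],[45,3,-12,0,0,-7],[75,5,-20,0,0,-13],[107,8,-30,0,0,-19],[140,10,-38,0,0,-25],[172,12,-46,0,0,-31],[205,15,-50,0,0,-36],[235,17,-50,0,0,-41]]
  ]
}}

```text
t: 24.7
ee_pos: [0.4276, 0.1326, 0.285]
tool_rot: [[-0.708, 0.707, 0.001], [0.707, 0.708, 0.0], [-0.001, 0.001, -1.0]]
ft_force: [1.1, -0.6, -0.8]
finger_gap: 0.756
```

```bash
python3 - <<'E'
from h import *
to([.41,.36,.29],158)
E
```

```text
t 24.7 shift [173.1 148.5  -4.9] rot [  0.06   0.05 -22.95] dist 228.1
```

{"name": "drive_tool", "arguments": {
  "increments": [
    [[25,21,0,0,0,-3],[52,44,0,0,0,-7],[79,67,0,0,0,-11],[106,90,0,0,0,-15],[133,113,0,0,0,-19],[158,135,-4,0,0,-22],[170,147,-4,0,0,-23],[170,147,-4,0,0,-23]]
  ]
}}

```text
t: 25.37
ee_pos: [0.4114, 0.3579, 0.287]
tool_rot: [[-0.927, 0.374, -0.002], [0.374, 0.927, -0.001], [0.002, -0.001, -1.0]]
ft_force: [-0.3, -0.7, -0.1]
finger_gap: 0.748
```

```bash
python3 - <<'E'
from sup import *
st();c=cap('wrist','w17.png');W=world(c)
m=(W[...,0]>.33)&(W[...,0]<.56)&(W[...,1]>.3)&(W[...,1]<.48)&(np.abs(W[...,2]-.0205)<.004)
Q=W[m];d=Q[:,:2]*1000;r=cv2.minAreaRect(d.astype(np.float32));print(len(Q),r)
mu=d.mean(0);u,s,v=np.linalg.svd(d-mu,full_matrices=False);print(mu,np.degrees(np.arctan2(v[0,1],v[0,0])))
a=(d-mu)@v.T;print(np.percentile(a,[1,99],axis=0))
E
```

```text
t 25.37 p [0.4114 0.3579 0.287 ] yawx 158.04 z [-0.0018 -0.0005 -1.    ] F [-0.309  -0.706  -0.0919] gap 0.748
2075 ((472.6864929199219, 415.29425048828125), (89.5743637084961, 231.1625518798828), 65.59767150878906)
[433.037  402.6575] -28.886327480493172
[[-82.5323 -21.0572]
 [103.0822  62.091 ]]
```

View pics/w17.png

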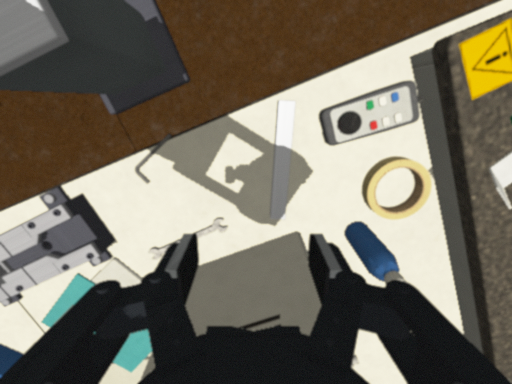

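```bash
cat > bar.py <<'E'
from sup import *
def bar(c,u,v,z=.0205,t=.005):
    W=world(c);m=(np.abs(W[...,2]-z)<t).astype(np.uint8);n,l=cv2.connectedComponents(m,connectivity=8)
    k=l[v,u]; assert k>0
    Q=W[l==k];d=Q[:,:2]*1000;r=cv2.minAreaRect(d.astype(np.float32))
    mu=d.mean(0);_,s,V=np.linalg.svd(d-mu,full_matrices=False);a=(d-mu)@V.T;p=np.percentile(a,[1,99],axis=0)
    ctr=mu+p.mean(0)@V
    print(len(Q),'rect',r,'svd ang',np.degrees(np.arctan2(V[0,1],V[0,0])),'ctr',ctr,'ext',p[1]-p[0],'z',np.median(Q[:,2]));return ctr/1000
E
python3 - <<'E'
from bar import *
c=cap('wrist');p=bar(c,283,160)
to([p[0],p[1],.1],157)
E
```

```text
1919 rect ((440.23443603515625, 394.62042236328125), (25.096637725830078, 189.33905029296875), 65.5989990234375) svd ang -24.433289905138086 ctr [439.6976 394.7707] ext [185.2006  24.5916] z 0.020943396176981884
t 25.47 shift [-10.8  47.4 187.4] rot [-0.1  -0.04  0.81] dist 193.6
```

```bash
python3 - <<'E'
from bar import *
c=cap('wrist');W=world(c);q=np.array([.4402,.3946]);ty=np.array([.413,.911])
for u,v in [(322,120),(333,145),(366,190),(372,170),(350,228)]: print(u,v,W[v,u],'along tool y',((W[v,u,:2]-q)@ty*1000).round(0),'x',((W[v,u,:2]-q)@[-.911,.413]*1000).round())
to([.4402,.3946,.1],155.6)
E
```

```text
322 120 [0.404  0.4723 0.0098] along tool y 56.0 x 65.0
333 145 [ 0.45    0.4791 -0.0008] along tool y 81.0 x 26.0
366 190 [0.5382 0.5049 0.014 ] along tool y 141.0 x -44.0
372 170 [0.5099 0.5236 0.0107] along tool y 146.0 x -10.0
350 228 [0.5926 0.4607 0.0189] along tool y 123.0 x -112.0
t 25.52 shift [-10.7  47.9 187.8] rot [-0.07 -0.02  2.14] dist 194.1
```

Clear. Approach with 0.65 opening.

{"name": "drive_tool", "arguments": {
  "increments": [
    [[-2,10,30,0,0,0.5],[-5,22,65,0,0,1],[-8,34,102,0,0,1.5],[-10,44,140,0,0,2],[-10.5,47.5,175,0,0,2.2],[-10.5,47.5,205,0,0,2.2],[-10.5,47.5,215,0,0,2.2],[-10.5,47.5,215,0,0,2.2]]
  ],
  "hand": 0.65
}}

```text
t: 26.18
ee_pos: [0.4389, 0.3929, 0.0707]
tool_rot: [[-0.91, 0.415, -0.005], [0.415, 0.91, -0.004], [0.003, -0.005, -1.0]]
ft_force: [-0.8, 0.9, -0.1]
finger_gap: 0.65
```

```bash
python3 - <<'E'
from bar import *
st();to([.4402,.3946,.0045],155.6)
c=cap('wrist','w18.png')
W=world(c)
m=(W[...,0]>.33)&(W[...,0]<.56)&(W[...,1]>.3)&(W[...,1]<.445)&(np.abs(W[...,2]-.0205)<.004)
Q=W[m];d=Q[:,:2]*1000;mu=d.mean(0);_,s,V=np.linalg.svd(d-mu,full_matrices=False);a=(d-mu)@V.T;p=np.percentile(a,[1,99],axis=0)
print(len(Q),np.degrees(np.arctan2(V[0,1],V[0,0])),mu+p.mean(0)@V,p[1]-p[0])
E
```

```text
t 26.18 p [0.4389 0.3929 0.0707] yawx 155.48 z [-0.0046 -0.0038 -1.    ] F [-0.8269  0.9224 -0.1106] gap 0.65
t 26.18 shift [-0.7  2.4 66.2] rot [-0.31 -0.15 -0.12] dist 66.2
7341 -24.40843545736353 [439.697  395.3368] [185.0771  24.4611]
```

View pics/w18.png

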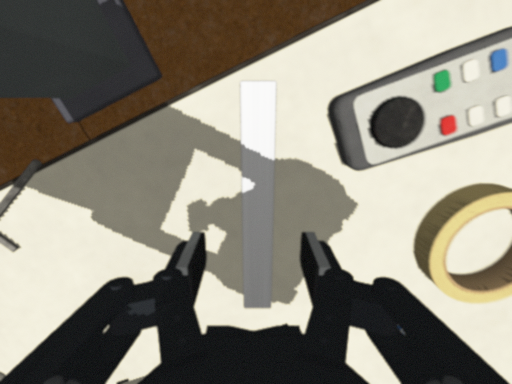

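{"name": "drive_tool", "arguments": {
  "increments": [
    [[-0.5,0.8,15,0,0,0],[-0.5,0.8,32,0,0,0],[-0.5,0.8,48,0,0,0],[-0.5,0.8,58,0,0,0],[-0.5,0.8,63,0,0,0],[-0.5,0.8,65,0,0,0],[-0.5,0.8,65,0,0,0],[-0.5,0.8,65,0,0,0]]
  ]
}}

```text
t: 26.9
ee_pos: [0.4414, 0.3961, 0.0102]
tool_rot: [[-0.91, 0.414, 0.002], [0.414, 0.91, 0.001], [-0.001, 0.002, -1.0]]
ft_force: [-0.1, 0.2, -0.0]
finger_gap: 0.651
```

```bash
python3 - <<'E'
from bar import *
st();to([.4400,.3950,.0045],155.6)
E
```

```text
t 26.9 p [0.4414 0.3961 0.0102] yawx 155.57 z [ 0.0017  0.0014 -1.    ] F [-0.0936  0.2039 -0.0253] gap 0.6507
t 26.9 shift [ 0.8 -1.5  5.7] rot [ 0.11  0.06 -0.03] dist 5.9
```

{"name": "drive_tool", "arguments": {
  "increments": [
    [[0.8,-1,3,0,0,0],[0.8,-1,5,0,0,0],[0.8,-1,5,0,0,0]]
  ]
}}

```text
t: 27.15
ee_pos: [0.4393, 0.3949, 0.0035]
tool_rot: [[-0.91, 0.414, -0.0], [0.414, 0.91, -0.0], [0.0, -0.0, -1.0]]
ft_force: [-0.1, -0.2, 1.1]
finger_gap: 0.648
```

{"name": "drive_tool", "arguments": {
  "increments": [
    [[0,0,0,0,0,0],[0,0,0,0,0,0],[0,0,0,0,0,0],[0,0,0,0,0,0],[0,0,0,0,0,0],[0,0,0,0,0,0]]
  ],
  "hand": 0,
  "grip_force": 70
}}

```text
t: 27.65
ee_pos: [0.4398, 0.3952, 0.0042]
tool_rot: [[-0.91, 0.414, 0.001], [0.414, 0.91, 0.001], [-0.0, 0.001, -1.0]]
ft_force: [-0.8, -0.6, 2.6]
finger_gap: 0.276
```

{"name": "drive_tool", "arguments": {
  "increments": [
    [[0,0,-6,0,0,0],[0,0,-18,0,0,0],[0,0,-35,0,0,0],[0,0,-55,0,0,0],[0,0,-75,0,0,0],[0,0,-95,0,0,0],[0,0,-100,0,0,0],[0,0,-100,0,0,0]]
  ]
}}

```text
t: 28.32
ee_pos: [0.4403, 0.3956, 0.1059]
tool_rot: [[-0.91, 0.414, 0.003], [0.414, 0.91, 0.002], [-0.002, 0.003, -1.0]]
ft_force: [0.4, 0.7, -2.7]
finger_gap: 0.271
```

```bash
python3 - <<'E'
from bar import *
st();c=cap('wrist','w19.png')
cap('side','s19.png');i=cv2.imread('pics/s19.png');cv2.imwrite('pics/s19c.png',cv2.resize(i[60:250,130:330],None,fx=3,fy=3))
E
```

```text
t 28.32 p [0.4403 0.3956 0.1059] yawx 155.57 z [ 0.0031  0.0024 -1.    ] F [ 0.4026  0.7358 -2.7345] gap 0.2708
```

View pics/w19.png

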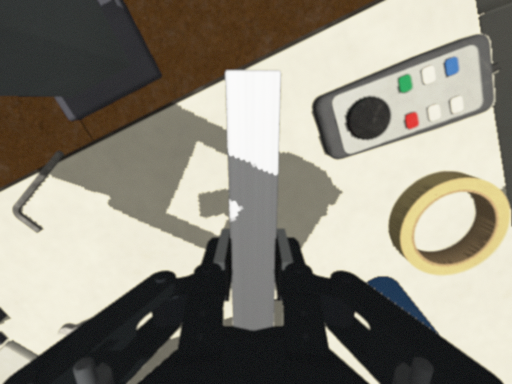

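View pics/s19c.png

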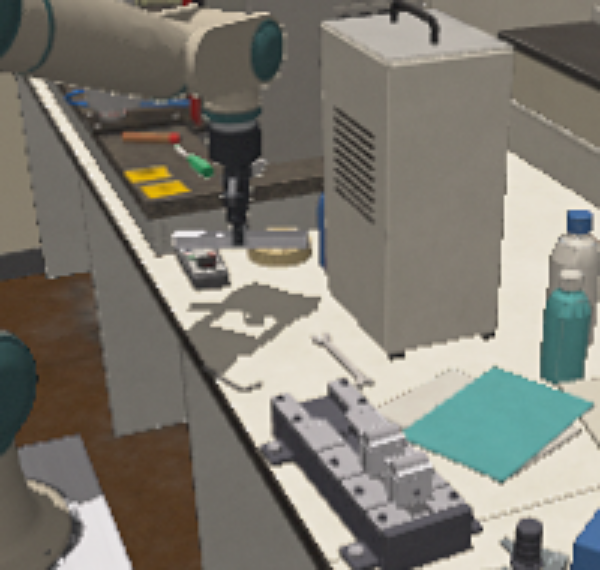

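```bash
python3 - <<'E'
from h import *
to(bed(0,60,.19),93.76)
E
```

```text
t 28.42 shift [-218.5 -504.7  -86.9] rot [-0.1   0.   61.81] dist 556.8
```

{"name": "drive_tool", "arguments": {
  "increments": [
    [[-4,-10,-10,0,0,3],[-14,-32,-25,0,0,8],[-27,-62,-45,0,0,13],[-41,-94,-62,0,0,18],[-55,-126,-75,0,0,23],[-69,-158,-85,0,0,28],[-83,-190,-85,0,0,33],[-96,-222,-85,0,0,38]]
  ]
}}

```text
t: 29.08
ee_pos: [0.4345, 0.1515, 0.1877]
tool_rot: [[-0.459, 0.888, -0.001], [0.888, 0.459, -0.0], [0.0, -0.001, -1.0]]
ft_force: [0.7, -0.3, -4.4]
finger_gap: 0.274
```

```bash
python3 - <<'E'
from h import *
to(bed(0,60,.19),93.76)
E
```

```text
t 29.08 shift [-270.1 -145.3   -2.2] rot [-0.07  0.   23.57] dist 306.7
```

{"name": "drive_tool", "arguments": {
  "increments": [
    [[-30,-16,0,0,0,3],[-62,-33,0,0,0,6.5],[-96,-52,0,0,0,10],[-130,-70,0,0,0,13.5],[-164,-88,0,0,0,17],[-196,-106,0,0,0,20],[-226,-122,0,0,0,22],[-248,-134,0,0,0,23.5]]
  ]
}}

```text
t: 29.75
ee_pos: [0.43, -0.1311, 0.1869]
tool_rot: [[-0.067, 0.998, -0.003], [0.998, 0.067, 0.001], [0.001, -0.003, -1.0]]
ft_force: [0.3, -0.1, -3.6]
finger_gap: 0.269
```

{"name": "drive_tool", "arguments": {
  "increments": [
    [[-17,0,0,0,0,0],[-20,0,0,0,0,0],[-20,0,10,0,0,0],[-20,0,20,0,0,0],[-20,0,20,0,0,0],[-20,0,20,0,0,0]]
  ]
}}

```text
t: 30.25
ee_pos: [0.432, -0.1473, 0.1671]
tool_rot: [[-0.073, 0.997, -0.003], [0.997, 0.073, 0.001], [0.002, -0.003, -1.0]]
ft_force: [-0.4, -0.8, -3.4]
finger_gap: 0.27
```

```bash
python3 - <<'E'
from sup import *
st();to(bed(0,60,.1115),93.76)
c=cap('wrist','w20.png');W=world(c)
P=W[...,:2]-BO;X=P@BX*1000;Y=P@BY*1000;z=ctrl.state()['ee_pos'][2]+.016
m=(abs(X)<40)&(abs(W[...,2]-z)<.006)&(Y<45)&(Y>-60)
print(m.sum(),'X',np.percentile(X[m],[2,50,98]),'Ymin',np.percentile(Y[m],1),'z',np.median(W[m][:,2]))
E
```

```text
t 30.25 p [ 0.432  -0.1473  0.1671] yawx 94.16 z [-0.0027  0.0015 -1.    ] F [-0.4313 -0.8277 -3.3926] gap 0.2702
t 30.25 shift [-7.7 -2.9 55.6] rot [-0.15 -0.09  0.4 ] dist 56.2
9234 X [-14.8979  -2.5179   9.8544] Ymin -40.78989692626475 z 0.183936375471486
```

View pics/w20.png

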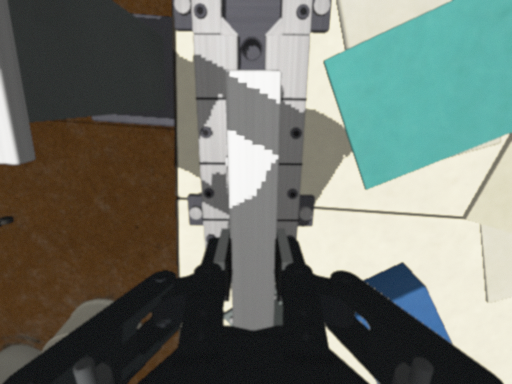

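{"name": "drive_tool", "arguments": {
  "increments": [
    [[-3,-1.5,8,0,0,0.3],[-6,-2.8,22,0,0,0.4],[-6.5,-2.8,36,0,0,0.4],[-6.5,-2.8,45,0,0,0.4],[-6.5,-2.8,50,0,0,0.4],[-6.5,-2.8,52,0,0,0.4],[-6.5,-2.8,52,0,0,0.4],[-6.5,-2.8,52,0,0,0.4]]
  ]
}}

```text
t: 30.97
ee_pos: [0.4306, -0.1554, 0.1174]
tool_rot: [[-0.064, 0.998, 0.001], [0.998, 0.064, -0.0], [-0.0, 0.001, -1.0]]
ft_force: [-0.3, 0.4, -3.2]
finger_gap: 0.271
```

```bash
python3 - <<'E'
from h import *
st();to(bed(0,60,.1115),93.76)
E
```

```text
t 30.97 p [ 0.4306 -0.1554  0.1174] yawx 93.68 z [ 0.0011 -0.0004 -1.    ] F [-0.3051  0.4015 -3.1749] gap 0.2713
t 30.97 shift [ 0.3 -1.2  5.8] rot [ 0.06  0.03 -0.08] dist 6.0
```

{"name": "drive_tool", "arguments": {
  "increments": [
    [[0,-1,2,0,0,0],[0,-1,4,0,0,0],[0,-1,5.3,0,0,0],[0,-1,5.8,0,0,0],[0,-1,5.8,0,0,0]]
  ]
}}

```text
t: 31.38
ee_pos: [0.4293, -0.1554, 0.1111]
tool_rot: [[-0.064, 0.998, 0.0], [0.998, 0.064, -0.0], [-0.0, 0.0, -1.0]]
ft_force: [-1.6, -0.7, -0.8]
finger_gap: 0.27
```

```bash
python3 - <<'E'
from h import *
st()
E
```

```text
t 31.38 p [ 0.4293 -0.1554  0.1111] yawx 93.67 z [ 0.0003 -0.     -1.    ] F [-1.6386 -0.7025 -0.8055] gap 0.2697
```

{"name": "drive_tool", "arguments": {
  "increments": [
    [[0,0,0.2,0,0,0],[0,0,0.2,0,0,0],[0,0,0.2,0,0,0],[0,0,0.2,0,0,0],[0,0,-15,0,0,0],[0,0,-45,0,0,0],[0,0,-85,0,0,0],[0,0,-125,0,0,0]]
  ],
  "hand": 0.6
}}

```text
t: 32.05
ee_pos: [0.4286, -0.1551, 0.2369]
tool_rot: [[-0.064, 0.998, -0.001], [0.998, 0.064, 0.001], [0.001, -0.001, -1.0]]
ft_force: [1.6, -1.3, 0.8]
finger_gap: 0.601
```

{"name": "drive_tool", "arguments": {
  "increments": [
    [[-25,0,-10,0,0,0],[-55,0,-20,0,0,0],[-80,0,-30,0,0,0],[-90,0,-30,0,0,0],[-90,0,-30,0,0,0],[-90,0,-30,0,0,0]]
  ]
}}

```text
t: 32.55
ee_pos: [0.4348, -0.2448, 0.265]
tool_rot: [[-0.063, 0.998, -0.001], [0.998, 0.063, 0.001], [0.001, -0.001, -1.0]]
ft_force: [0.1, -0.4, 0.3]
finger_gap: 0.603
```

```bash
python3 - <<'E'
from sup import *
st();c=cap('wrist','w21.png');W=world(c)
P=W[...,:2]-BO;X=P@BX*1000;Y=P@BY*1000
m=(abs(X)<40)&(abs(W[...,2]-.1275)<.005)&(Y<170)&(Y>-60)
r=cv2.minAreaRect(np.c_[X[m],Y[m]].astype(np.float32));print(m.sum(),r,np.median(W[m][:,2]))
for y0 in (90,30):
    m=(abs(X)<35)&(abs(Y-y0)<25)&(W[...,2]>.088)&(W[...,2]<.112);print(y0,m.sum(),[np.percentile(q,[2,98]).round(1) for q in (X[m],Y[m])])
cap('side','s21.png');i=cv2.imread('pics/s21.png');cv2.imwrite('pics/s21c.png',cv2.resize(i[130:310,180:380],None,fx=3.2,fy=3.2))
E
```

```text
t 32.55 p [ 0.4348 -0.2448  0.265 ] yawx 93.63 z [-0.0011  0.0013 -1.    ] F [ 0.1045 -0.3758  0.2753] gap 0.6034
4604 ((0.32044029235839844, 69.14633178710938), (173.31675720214844, 25.054296493530273), 89.93058013916016) 0.12785339655009945
90 312 [array([-19.2,  19.6]), array([ 74.4, 105.7])]
30 372 [array([-19.3,  19.6]), array([15.6, 46.2])]
```

View pics/w21.png

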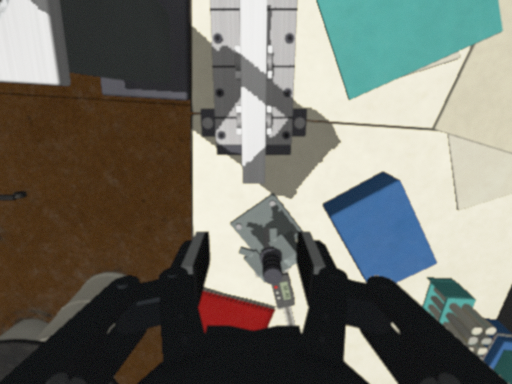

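View pics/s21c.png

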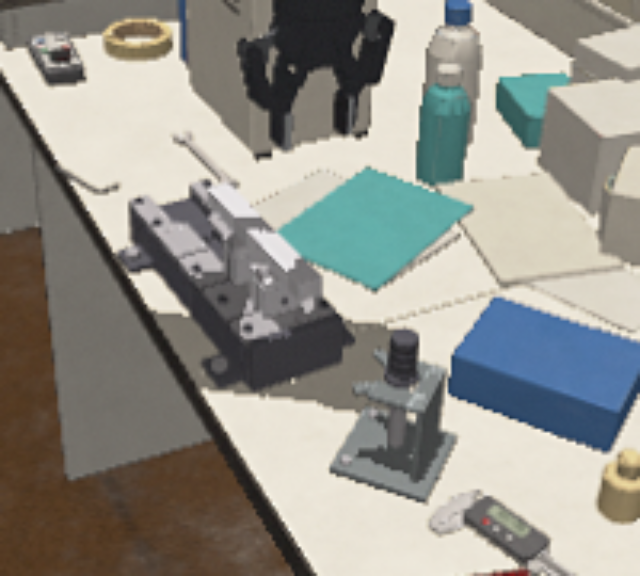

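```bash
python3 - <<'E'
from h import *
c=cap('wrist');W=world(c)
m=(np.hypot(W[...,0]-.466,W[...,1]+.365)<.025)&(W[...,2]<.14)&(W[...,2]>.128)
Q=W[m]; print(len(Q),cv2.minEnclosingCircle((Q[:,:2]*1000).astype(np.float32)),np.median(Q[:,2]))
print(ctrl.close_job());st()
E
```

```text
332 ((465.6100158691406, -363.56915283203125), 12.43563461303711) 0.13682506777955744
the job is handed in; nothing more can be done
None
the job is handed in; nothing more can be done
```

The job was handed in at about 33 s, and every last check was within its limits. No verdict was reported.

- **Pin:** It hangs upright in the keeper with its collar on the plate. Its axis is about 1 mm from the seat, and its top is at 0.137 m (0.136 m expected).
- **Supports:** Only two supports were present; I saw no third in any view. They stand at bed y = 89.8 and 30.0 mm (marks at 90 and 30), within 0.3 mm of the middle line, measured just before the bar was laid. A last look with the bar on still showed both within about 1 mm of that.
- **Bar:** It lies on both rollers, 0.3 mm off the middle and parallel to the bed within 0.1°. Its top is at 0.128 m (0.127 m expected). The near end was cut off in the last picture, so I worked the centre out from the far end: about y = 61 mm. That leaves about 66 mm or more of bar past each outer roller.
- **Rest of the bench:** The gripper was open and clear above the keeper at hand-in. I moved nothing else that I could see in the pictures.

The early reading of the bar's place differed from the close one by about 17 mm. I used the close one, which fitted the bar's known size, so I can't say whether the bar had been knocked or the first reading was poor. No other checks disagreed.

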